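# Dry-lay salvaged bricks in running bond on a mounting base

## Task

Carry on the little brick wall on the plywood base, dry, in running bond: complete its second course with a whole brick and the half bat, then start the third course with the other whole brick, at the end where the wall already has its fixed half bat. Keep the faces in line and the two ends of the wall plumb, and leave upright joints as wide as the one in the bottom course (10 mm). Set every brick down on the one below without dropping it, and leave the three-quarter bat, the brush and the spirit level where they are.

Things in the scene. Friction and masses are not known exactly. Their poses are not given: they have to be found in the camera images.
- panel: Fixed plywood base 120 (x) x 350 (y) mm, top 38 mm above the table, with the first course of a wall fixed on it: two whole bricks (150 x 60 x 38 mm) centred at y = -80 and +80 mm with a 10 mm open joint at y = 0, so the wall is 310 mm long (y) and 60 thick (x = -30 to 30), course top 76 mm above the table. No mortar: courses stand directly on one another. Origin on the table under the centre; z up.
- fixed_bat (a point): Centre of the top of the only piece of the second course fixed so far: a half bat 70 (y) x 60 (x) x 38 (z) mm, flush with the wall's +y end and faces, at y = +120, z = 114 mm in the panel's frame (y from 85 to 155). Axes as the panel's. All bricks are plain terracotta.
- brick_a: Loose whole brick, plain rectangular block 150 mm long (its y axis), 60 mm wide (x), 38 mm high (z), about 0.6 kg, lying flat on the sorting board. Origin at the centre of its underside. The same size as brick_b; either may go in either place, either way round.
- brick_b: The other loose whole brick, the same as brick_a: 150 (y) x 60 (x) x 38 (z) mm, about 0.6 kg. Origin at the centre of its underside.
- half_bat: Loose half bat (half brick): 70 mm long (its y axis), 60 mm wide (x), 38 mm high (z), about 0.3 kg, lying flat in the row with the two whole bricks. Origin at the centre of its underside.
- three_quarter_bat: Three-quarter bat, 110 (y) x 60 (x) x 38 (z) mm, lying crosswise beyond the row on the sorting board. Not needed; stays where it is. Origin at the centre of its underside.
- board: Fixed white sorting board, 320 (x) x 350 (y) x 8 (z) mm, lying on the table to one side of the wall, on which the loose pieces lie side by side, about 115 mm apart. Origin at the centre of its underside.
- brush: Flat brush, about 170 mm long, 12 mm high, lying on the sorting board on the robot's side of the bricks. Stays where it is. Origin under its middle.
- level: Small aluminium spirit level, 230 (y) x 22 (x) x 48 (z) mm, standing on the table between the sorting board and the wall, pointing away from the robot. Stays where it is. Origin under its middle.
There are look-alikes about, which are no part of the job. What is shaped like the brick_a but pink is not meant. What is shaped like the half_bat but yellow is not meant.

How it is judged:
At the end, for the whole second after the job is handed in: Second course: a whole brick centred over the joint of the first (y = 0), the half bat at y = -120 mm. Third course: the other whole brick at y = +80 mm. Each within 6 mm along and across the wall, 4 mm in height, flat (0.05 rad), in line with the wall (0.06 rad), released and at rest ((((x of brick_a in the frame of panel between -0.006 and 0.006 m and y of brick_a in the frame of panel between -0.006 and 0.006 m and z of brick_a in the frame of panel between 0.072 and 0.08 m and angle between brick_a's own z axis and vertical below 0.05 rad and angle between the y axis of brick_a and the y axis of panel, either way round below 0.06 rad) and (x of brick_b in the frame of panel between -0.006 and 0.006 m and y of brick_b in the frame of panel between 0.074 and 0.086 m and z of brick_b in the frame of panel between 0.11 and 0.118 m and angle between brick_b's own z axis and vertical below 0.05 rad and angle between the y axis of brick_b and the y axis of panel, either way round below 0.06 rad)) or ((x of brick_b in the frame of panel between -0.006 and 0.006 m and y of brick_b in the frame of panel between -0.006 and 0.006 m and z of brick_b in the frame of panel between 0.072 and 0.08 m and angle between brick_b's own z axis and vertical below 0.05 rad and angle between the y axis of brick_b and the y axis of panel, either way round below 0.06 rad) and (x of brick_a in the frame of panel between -0.006 and 0.006 m and y of brick_a in the frame of panel between 0.074 and 0.086 m and z of brick_a in the frame of panel between 0.11 and 0.118 m and angle between brick_a's own z axis and vertical below 0.05 rad and angle between the y axis of brick_a and the y axis of panel, either way round below 0.06 rad))) and x of half_bat in the frame of panel between -0.006 and 0.006 m and y of half_bat in the frame of panel between -0.126 and -0.114 m and z of half_bat in the frame of panel between 0.072 and 0.08 m and angle between half_bat's own z axis and vertical below 0.05 rad and angle between the y axis of half_bat and the y axis of panel, either way round below 0.06 rad and linear speed of each of brick_a, brick_b, half_bat below 0.01 m/s); the robot touches nothing.
It fails at once if a brick was dropped (free of the fingers and moving faster than 0.4 m/s, a fall of about 8 mm) ((contact force between brick_a and the fingers below 0.5 N and linear speed of brick_a above 0.4 m/s) or (contact force between brick_b and the fingers below 0.5 N and linear speed of brick_b above 0.4 m/s) or (contact force between half_bat and the fingers below 0.5 N and linear speed of half_bat above 0.4 m/s)).
It fails at once if the three-quarter bat was moved (more than 20 mm) (distance of three_quarter_bat from where it was at the start of the episode above 0.02 m).
It fails at once if the brush or the spirit level was pushed out of its place (more than 20 mm) (distance of any of brush, level from where it was at the start of the episode above 0.02 m).
It also fails if it takes over 67 s, if anything falls off the work surface, if the arm or the gripper's body presses on something with over 40 N, if the wrist force passes 120 N, or if a joint passes its speed limit or range.

## Robot

A 7-joint arm with a two-finger parallel gripper is mounted at the origin on the work surface. World frame = base frame: x ahead of the robot, y to its left, z up, the work surface at z = 0. Lengths are in m, angles in rad, forces in N, time in s.
With the tool pointing down it reaches from about 0.4 to 0.85 m from the base axis. Payload 4.5 kg.
Tool frame: the origin (TCP) lies midway between the tips of the shut fingers; the grasp point (between the pads) lies 19 mm behind it; z points along the fingers, y is the direction in which the jaws open and shut (so a half turn about z gives the same grasp; the last joint's range is limited). The gripper opens to 88 mm and grips with 3 to 60 N. Pads are 18 mm wide; open, the fingers measure 123 mm over their backs; the gripper's body (75 mm by 187 mm) begins 45 mm behind the grasp point.
Start: joints at [1.262, 0.689, -0.195, 1.565, 0.157, 0.902, -0.215], TCP at [0.21, -0.589, 0.239] pointing down, gripper open.
Joint ranges: [-3.01, 3.01], [-0.46, 2.08], [-1.47, 1.51], [0.13, 2.56], [-1, 4.14], [0.04, 2.09], [-2.66, 2.66]. Speed limits (rad/s): [2.57, 2.57, 3.14, 3.14, 3.14, 3.14, 3.14].

## Interface

Orientations are given as a unit quaternion [x, y, z, w].
In Python, from plant import get_state, snapshot, finish_job, find_in gives the robot as it stands.
- The arm moves only by the shell command python3 -m creep 'ROWS' [OPENING] [FORCE]. ROWS is JSON, one flat list of numbers, 6 for each row, row after row: the shift along the tool's x, y, z in mm, then the turn, a rotation vector about the tool's x, y, z in degrees. In form: [tx, ty, tz, wx, wy, wz, tx, ty, tz, wx, wy, wz, ...]. A call has 1 to 5 rows; each row shifts and turns the pose as measured when the row begins, along the tool's axes as they then stand; what a row does not reach is not made up. A row lasts 1/12 s, in which the tool goes at most 41.7 mm and 7.16 degrees, less where a joint would pass 70% of its speed; a pose out of reach is approached as far as the arm can. A call is refused whole if a number of a shift passes 41.7 or a number of a turn 7.16, either way. A call with a gripper value outside its range is refused whole. OPENING is the finger opening in mm, from 0 to 88.1, set as the call begins (- or left out, the last holds). The fingers move at their own pace and stop on an object; FORCE is the grip in N (left out, the last holds). Time passes only in rows, so rows that do not move let the fingers close. It gives the time, the measured TCP pose, the force and the opening at its end, in the units of the state.
- get_state(): the state, without advancing time (a new reading comes with each control period).
- snapshot(name): name is "scene" or "top" or "wrist"; returns a dict with "color" (400x640x3 uint8, red, green, blue), "intrinsics" (3x3 intrinsics, pixels), "extrinsics" (4x4, takes a point from world to camera coordinates). Camera axes: x right, y down, z forward; pixel columns grow to the right and rows downward; lengths in m; the calibration is good to about 2 mm. The wrist camera is an equidistant fisheye: a pixel r from the principal point sees the ray r / f radians off the axis. A picture is of the moment at which its call begins. There is no depth.
- finish_job(): hands the job in, once; it reports no verdict.
Trained networks look in the newest picture that a camera, given by its name, has taken for a name from the list of things; names that differ only in an ending like _2 or _b are one class to them, and where a whole thing is asked for, a point or a joint stands for the part that bears it (a point fixed in the world has none). Each returns a list of dicts, best first, with "score" (0 to 1); they miss things now and then, are a little off and sometimes report something else, mostly with a low value. They report only what shows in the picture. A call takes as long as a camera call. They do not tell look-alikes from the thing itself.
- find_in(thing, camera): "xy" ([column, row] in pixels, amid what is visible of it).
The state is a dict: "clock": time; "q": joint angles; "qd": joint speeds; "joint_torque": joint torques, N m; "tool_pos": TCP position; "eef_rot": TCP orientation; "contact_force": force on the tool from outside, world axes, zero at the start; "moment": the same for the moment, N m; "opening": opening from 0.0 (shut) to 1.0 (fully open).
Only numpy, scipy, OpenCV 4.12 (cv2) and the standard library are available. Lean on these libraries where they do the work, as an engineer would, in place of code of your own. Each camera call takes 0.05 s, during which the arm holds its last target.

## Working session

There is one attempt and no reset: what is moved stays moved. The work goes in short steps, Python scripts to look and compute and a shell command to move; the robot and the scene stay as the last step left them, time stands still between calls to the robot, and variables do not carry over. Pictures are saved under pics/ and viewed, and the job is handed in when it is done.

```bash
ls; mkdir -p pics; python3 - <<'E'
from plant import *
import cv2
print(get_state())
for n in ("scene","top","wrist"):
    s=snapshot(n); cv2.imwrite(f"pics/{n}0.png",s["color"][:,:,::-1]); print(n,s["intrinsics"].round(2).tolist(),s["extrinsics"].round(4).tolist())
    for t in ("brick_a","half_bat","three_quarter_bat","panel","fixed_bat","board","brush","level"):
        try: print(t,[(d["xy"],round(d["score"],2)) for d in find_in(t,n)])
        except Exception as e: print(t,e)
E
```

```text
pics
{'clock': 0.0, 'q': array([ 1.26177152,  0.68997778, -0.19455199,  1.56632446,  0.15731014,
        0.90252881, -0.21507327]), 'qd': array([ 0.00150431, -0.00132843, -0.00023592,  0.00079448,  0.00016921,
        0.00062993,  0.00111019]), 'joint_torque': array([ 2.48292572e-04, -5.27567589e+01, -1.26666203e+00, -1.53431529e+01,
       -5.24933171e-02,  6.53583440e-03,  2.04391658e-04]), 'tool_pos': array([ 0.20984909, -0.58804558,  0.2379201 ]), 'eef_rot': array([ 9.85332097e-01,  1.70645272e-01, -2.16890929e-04, -8.95544429e-04]), 'contact_force': array([-0.07462056,  0.40508821, -0.16501751]), 'moment': array([-0.00221214, -0.0184822 ,  0.00470866]), 'opening': 0.9998933347233048}
scene [[414.94, 0.0, 322.19], [0.0, 414.94, 195.58], [0.0, 0.0, 1.0]] [[0.0483, 0.9987, 0.019, -0.0266], [0.6809, -0.019, -0.7321, -0.227], [-0.7308, 0.0483, -0.6809, 1.4009], [0.0, 0.0, 0.0, 1.0]]
brick_a [([465.6, 229.3], 0.97), ([419.3, 159.7], 0.94)]
half_bat [([374.8, 228.1], 0.88)]
three_quarter_bat [([454.3, 268.5], 0.8)]
panel [([226.5, 238.0], 0.78)]
fixed_bat [([231.2, 236.2], 0.63)]
board
[... 242 characters left out ...]
, -0.994, 1.1177], [0.0, 0.0, 0.0, 1.0]]
brick_a [([183.0, 302.1], 0.95), ([213.4, 179.7], 0.93), ([166.9, 185.9], 0.81)]
half_bat [([353.7, 239.4], 0.97), ([256.2, 188.1], 0.91)]
three_quarter_bat [([195.8, 134.3], 0.84)]
panel [([401.5, 176.1], 0.62)]
fixed_bat [([399.6, 175.5], 0.57)]
board [([235.2, 195.7], 0.55), ([198.3, 233.5], 0.37)]
brush []
level [([309.2, 156.2], 0.77)]
wrist [[309.71, 0.0, 318.37], [0.0, 309.71, 201.43], [0.0, 0.0, 1.0]] [[0.3371, -0.9415, -0.0002, -0.6252], [-0.8983, -0.3217, 0.2992, -0.0415], [-0.2818, -0.1007, -0.9542, 0.3906], [0.0, 0.0, 0.0, 1.0]]
brick_a []
half_bat [([50.0, 15.3], 0.58)]
three_quarter_bat []
panel []
fixed_bat []
board []
brush []
level []
```

View pics/scene0.png

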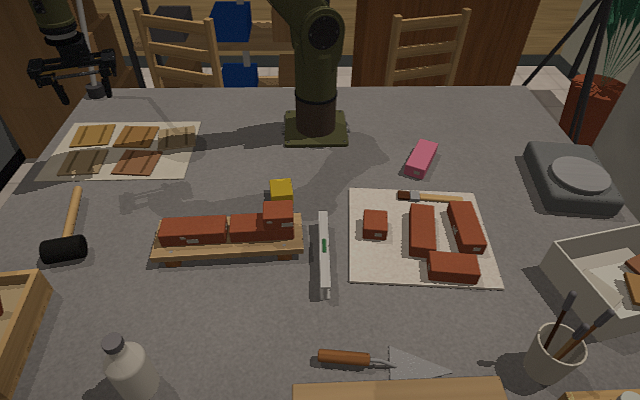

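View pics/top0.png

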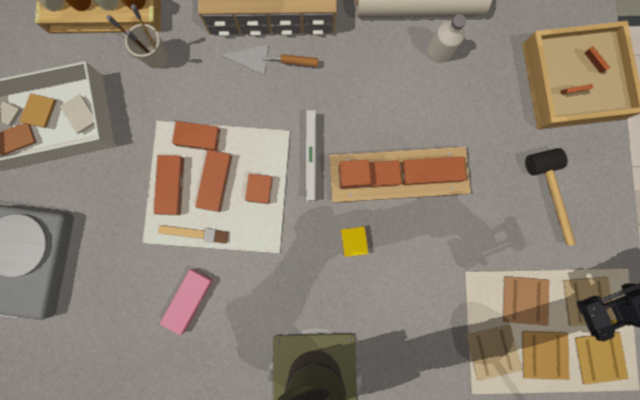

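View pics/wrist0.png

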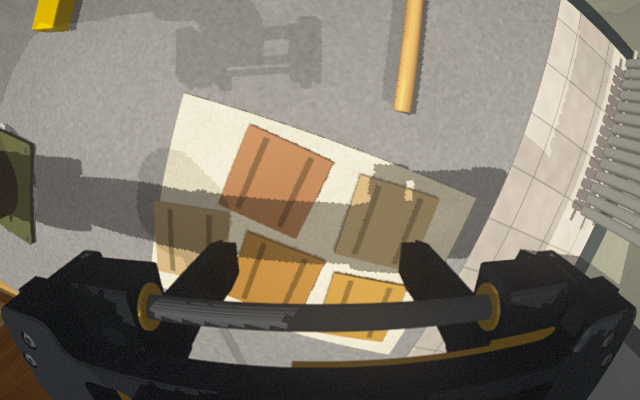

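The top view shows the loose whole bricks at about (168,185) and (213,181), the half bat at (258,188) and the three-quarter bat lying crosswise at (195,135). The pink brick (186,302) and the yellow cube (355,241) are the look-alikes. The wall runs along world y, with its fixed bat at the left (+y) end at (355,173). Next I fit box models.

```bash
cat > h.py <<'E'
import numpy as np, cv2
from scipy.optimize import minimize
from plant import *
S=4
def box(dx,dy,z0,z1,cx=0,cy=0):
    return np.array([[cx+a*dx/2,cy+b*dy/2,z] for a in(-1,1) for b in(-1,1) for z in(z0,z1)])
def tf(p,x,y,yaw):
    c,s=np.cos(yaw),np.sin(yaw); q=p.copy(); q[:,0]=x+c*p[:,0]-s*p[:,1]; q[:,1]=y+s*p[:,0]+c*p[:,1]; return q
def proj(P,K,E):
    c=P@E[:3,:3].T+E[:3,3]; u=c@K.T; return u[:,:2]/u[:,2:]
def ray(uv,K,E,z):
    d=E[:3,:3].T@np.linalg.inv(K)@np.array([uv[0],uv[1],1.]); o=-E[:3,:3].T@E[:3,3]
    return (o+d*(z-o[2])/d[2])
def redmask(img):
    h=cv2.cvtColor(img,cv2.COLOR_RGB2HSV); H,Sa,V=cv2.split(h)
    return (((H<11)|(H>172))&(Sa>125)&(V>35)).astype(np.uint8)
def sil(boxes,pose,K,E,shape):
    m=np.zeros((shape[0]*S,shape[1]*S),np.uint8)
    for b in boxes:
        uv=proj(tf(b,*pose),K,E)
        hull=cv2.convexHull((((uv+.5)*S-.5)*16).astype(np.int32).reshape(-1,1,2))
        cv2.fillConvexPoly(m,hull,1,shift=4)
    return cv2.resize(m.astype(np.float32),(shape[1],shape[0]),interpolation=cv2.INTER_AREA)
def fit(views,boxes,p0):
    """views: list of (mask,K,E)"""
    def cost(p):
        c=0
        for m,K,E in views:
            s=sil(boxes,(p[0]/100,p[1]/100,p[2]/5),K,E,m.shape); c+=np.abs(s-m).sum()/s.sum()
        return c
    best=None
    x=np.array([p0[0]*100,p0[1]*100,p0[2]*5])
    for st in (1.,.3,.3):
        sx=np.vstack([x]+[x+st*e for e in np.eye(3)])
        r=minimize(cost,x,method="Nelder-Mead",options=dict(initial_simplex=sx,xatol=.005,fatol=1e-5)); x=r.x
    return x[0]/100,x[1]/100,x[2]/5,r.fun
def comp(mask,uv,r=4):
    n,l=cv2.connectedComponents(mask); u,v=map(int,np.round(uv)); k=l[v-r:v+r+1,u-r:u+r+1]; k=k[k>0]
    i=np.bincount(k).argmax(); return (l==i).astype(np.float32)
BR=[box(.06,.15,.008,.046)]; HB=[box(.06,.07,.008,.046)]; TQ=[box(.06,.11,.008,.046)]
WALL=[box(.06,.15,.038,.076,0,-.08),box(.06,.15,.038,.076,0,.08),box(.06,.07,.076,.114,0,.12)]
E
python3 - <<'E'
from h import *
T=snapshot("top");C=snapshot("scene")
out=[]
for s in(T,C):
    m=redmask(s["color"]); out.append(m)
cv2.imwrite("pics/m.png",np.vstack([out[0]*255,])) ; cv2.imwrite("pics/m2.png",out[1]*255)
K,E=T["intrinsics"],T["extrinsics"]
g={"b1":((168,185),BR),"b2":((213,181),BR),"half":((258,188),HB),"tq":((195,135),TQ),"wall":((430,170),WALL)}
sc={"b1":(466,229),"b2":(422,230),"half":(375,226),"wall":(190,232)}
for k,(uv,b) in g.items():
    r=ray(uv,K,E,.046 if k!="wall" else .08)
    p0=[r[0],r[1],0 if k=="wall" else 1.57]
    if k=="wall": p0[1]=ray((400,172),K,E,.08)[1]; 
    if k=="tq": p0[2]=0
    if k in("b1","b2"): p0[2]=1.5 if k=="b1" else 1.8
    if k=="half":p0[2]=.1
    v=comp(out[0],uv)
    if k=="wall": v=np.maximum(v,np.maximum(comp(out[0],(355,173)),comp(out[0],(387,173))))
    a=[(v,K,E)]
    print(k,v.sum(),np.round(fit(a,b,p0),4))
    if k in sc:
        w=comp(out[1],sc[k])
        if k=="wall":w=np.maximum(w,np.maximum(comp(out[1],(243,225)),comp(out[1],(278,220))))
        print("  scene",w.sum(),np.round(fit([(w,C["intrinsics"],C["extrinsics"])],b,p0),4))
        
E
```

```text
b1 1380.0 [0.4839 0.3593 1.5209 0.2054]
  scene 4183.0 [0.4961 0.3617 1.5367 1.7982]
b2 2341.0 [0.4971 0.252  1.3579 0.7642]
  scene 4183.0 [0.5831 0.279  2.3164 1.3033]
half 594.0 [ 0.4712  0.1351 -0.0901  0.2646]
  scene 651.0 [ 0.4715  0.1316 -0.198   0.2474]
tq 2341.0 [ 0.6079  0.2916 -0.2325  1.2506]
wall 2873.0 [ 0.5014 -0.2237  0.0605  0.1516]
  scene 3826.0 [ 0.5009 -0.2224  0.0432  0.1114]
```

View pics/m.png

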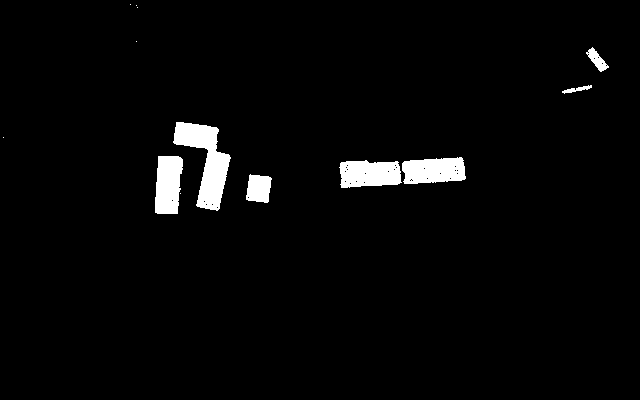

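View pics/m2.png

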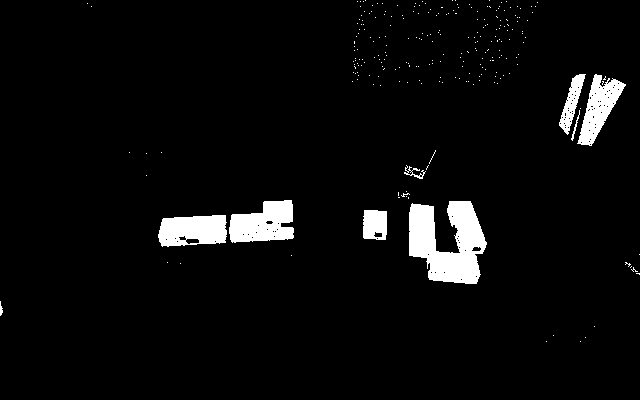

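```bash
cat >> h.py <<'E'
def overlay(s,items,crop,sc,fn):
    K,E=s["intrinsics"],s["extrinsics"]; x0,y0,x1,y1=crop
    im=cv2.resize(s["color"][y0:y1,x0:x1,::-1],None,fx=sc,fy=sc,interpolation=cv2.INTER_NEAREST)
    ed=[(a,b) for a in range(8) for b in range(a) if bin(a^b).count("1")==1]
    for bs,p in items:
        for b in bs:
            uv=proj(tf(b,*p),K,E)
            for i,j in ed:
                q=[tuple(int(t) for t in ((uv[k]-[x0,y0]+.5)*sc)) for k in(i,j)]
                cv2.line(im,q[0],q[1],(0,255,0),1)
    cv2.imwrite(fn,im)
E
python3 - <<'E'
from h import *
T=snapshot("top");C=snapshot("scene")
it=[(BR,(.4839,.3593,1.5209)),(HB,(.4712,.1351,-.09)),(WALL,(.5014,-.2237,.0605)),(BR,(.4971,.252,1.358))]
overlay(T,it,(140,110,480,220),2.35,"pics/ov1.png"); overlay(C,it,(150,180,500,300),2.2,"pics/ov2.png")
E
```

```text
(no output)
```

View pics/ov1.png

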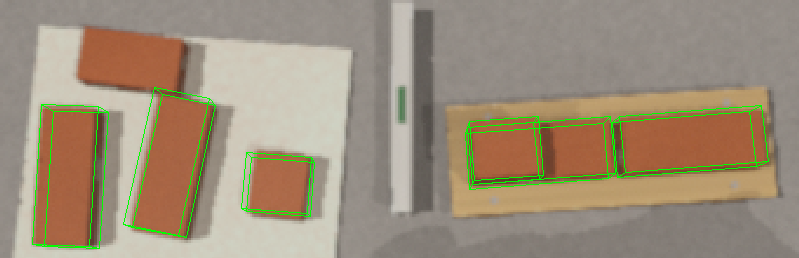

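View pics/ov2.png

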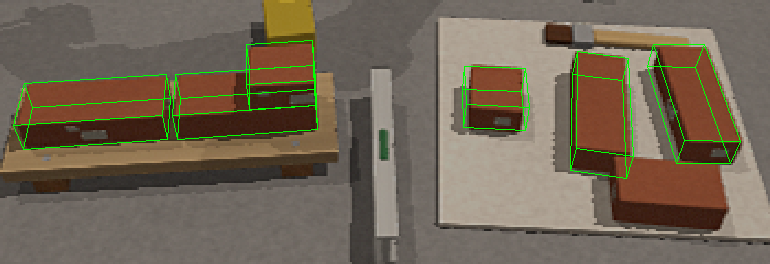

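```bash
cat >> h.py <<'E'
def redmask(img):
    h=cv2.cvtColor(cv2.resize(img,None,fx=1,fy=1),cv2.COLOR_RGB2HSV); H,Sa,V=cv2.split(h)
    m=(((H<13)|(H>172))&(Sa>110)&(V>25)).astype(np.uint8)
    return cv2.morphologyEx(m,cv2.MORPH_CLOSE,np.ones((3,3),np.uint8))
def multifit(masks,views,items,p0):
    """items list of boxes; joint poses; masks restricted"""
    x=np.array([[a*100,b*100,c*5] for a,b,c in p0]).ravel()
    def cost(x):
        c=0
        for m,(K,E) in zip(masks,views):
            s=np.zeros(m.shape,np.float32)
            for i,b in enumerate(items):
                p=x[3*i:3*i+3]; s=np.maximum(s,sil(b,(p[0]/100,p[1]/100,p[2]/5),K,E,m.shape))
            c+=np.abs(s-m).sum()/m.sum()
        return c
    for st in (.6,.3,.2,.1):
        r=minimize(cost,x,method="Powell",options=dict(xtol=.005,ftol=1e-6,maxiter=6),bounds=[(v-3*st,v+3*st) for v in x]); x=r.x
    return [(p[0]/100,p[1]/100,p[2]/5) for p in x.reshape(-1,3)],r.fun
def roi(m,x0,y0,x1,y1):
    z=np.zeros(m.shape,np.float32); z[y0:y1,x0:x1]=m[y0:y1,x0:x1]; return z
E
cat > f1.py <<'E'
from h import *
T=snapshot("top");C=snapshot("scene")
mt,mc=redmask(T["color"]),redmask(C["color"])
VT=(T["intrinsics"],T["extrinsics"]);VC=(C["intrinsics"],C["extrinsics"])
rt=[(145,115,232,220),(235,170,285,210),(335,150,470,195)]
rc=[(400,195,500,290),(355,205,395,245),(150,195,298,250)]
its=[[BR,BR,TQ],[HB],[WALL]]
p0=[[(.484,.359,1.52),(.497,.252,1.358),(.608,.2916,1.5)],[(.4712,.1351,1.48)],[(.5014,-.2237,.0605)]]
p0[0][2]=(.6,.30,-.1)
allit=[]
for a,b,i,p in zip(rt,rc,its,p0):
    for nm,ms,vs in(("top",[roi(mt,*a)],[VT]),("scene",[roi(mc,*b)],[VC]),("both",[roi(mt,*a),roi(mc,*b)],[VT,VC])):
        r,c=multifit(ms,vs,i,p); print(nm,np.round(r,4).tolist(),round(c,3))
    allit+=[(bb,q) for bb,q in zip(i,r)]
overlay(T,allit,(140,110,480,220),2.35,"pics/ov3.png"); overlay(C,allit,(150,180,500,300),2.2,"pics/ov4.png")
E
python3 f1.py
```

```text
top [[0.4824, 0.3601, 1.5138], [0.4955, 0.2493, 1.3996], [0.6094, 0.2926, -0.2377]] 0.169
scene [[0.4862, 0.3626, 1.4827], [0.4946, 0.2503, 1.362], [0.6082, 0.2937, -0.1427]] 0.088
both [[0.4859, 0.3626, 1.4848], [0.4951, 0.2503, 1.3677], [0.6082, 0.2937, -0.1672]] 0.262
top [[0.4719, 0.1331, 1.5099]] 0.218
scene [[0.4705, 0.1354, 1.4012]] 0.142
both [[0.4717, 0.1352, 1.3809]] 0.362
top [[0.5013, -0.2251, 0.0509]] 0.09
scene [[0.5011, -0.2225, 0.0422]] 0.097
both [[0.5013, -0.2228, 0.0451]] 0.189
```

```bash
python3 -c "
import cv2,numpy as np
a=cv2.imread('pics/ov3.png');b=cv2.imread('pics/ov4.png');w=max(a.shape[1],b.shape[1])
cv2.imwrite('pics/ov5.png',np.vstack([cv2.copyMakeBorder(i,0,0,0,w-i.shape[1],0) for i in(a,b)]))"
```

```text
(no output)
```

View pics/ov5.png

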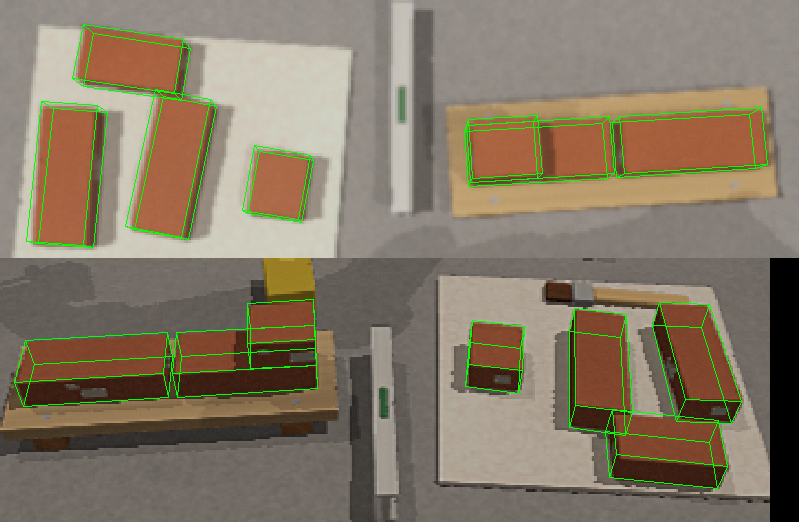

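```bash
cat > plan.py <<'E'
import sys,numpy as np
from plant import get_state
from scipy.spatial.transform import Rotation as R
# usage: plan.py x y z angdeg [vmax mm/row]
def cur():
    s=get_state(); Rm=R.from_quat(s["eef_rot"]).as_matrix(); return s,np.array(s["tool_pos"]),Rm
def tgtR(a):
    c,s_=np.cos(a),np.sin(a); return np.array([[c,s_,0],[s_,-c,0],[0,0,-1.]])
def plan(x,y,z,a,v=40):
    s,p,Rm=cur(); t=np.array([x,y,z]); Rt=tgtR(np.deg2rad(a))
    w=R.from_matrix(Rm.T@Rt).as_rotvec(degrees=True); d=np.linalg.norm(t-p)*1000
    n=max(1,int(np.ceil(max(d/v,np.abs(w).max()/7.1))))
    print("t=%.2f"%s["clock"],"cur",p.round(4),"ang %.2f"%np.rad2deg(np.arctan2(Rm[1,0],Rm[0,0])),"F",np.round(s["contact_force"],1),"op %.4f"%s["opening"],"n",n)
    rows=[]
    for i in range(n):
        Rc=Rm@R.from_rotvec(w*i/n,degrees=True).as_matrix()
        rows.append(np.r_[Rc.T@(t-p)*1000/n,w/n].round(1))
    for r in rows: print(",".join("%g"%k for k in r))
if __name__=="__main__": plan(*map(float,sys.argv[1:]))
E
python3 plan.py 0.5 -0.22 0.28 19.66
```

```text
t=1.65 cur [ 0.2101 -0.5886  0.2387] ang 19.64 F [-0.4  0.1  0.9] op 1.0028 n 12
33.1,-20.8,-3.4,0,-0,-0
33.1,-20.8,-3.4,0,-0,-0
33.1,-20.8,-3.4,0,-0,-0
33.1,-20.8,-3.4,0,-0,-0
33.1,-20.8,-3.4,0,-0,-0
33.1,-20.8,-3.4,0,-0,-0
33.1,-20.8,-3.4,0,-0,-0
33.1,-20.8,-3.4,0,-0,-0
33.1,-20.8,-3.4,0,-0,-0
33.1,-20.8,-3.4,0,-0,-0
33.1,-20.8,-3.4,0,-0,-0
33.1,-20.8,-3.4,0,-0,-0
```

```bash
python3 -m creep '[33,-21,-4,0,0,0,33,-21,-4,0,0,0,33,-21,-3,0,0,0,33,-21,-3,0,0,0,33,-21,-3,0,0,0]' 85 30
python3 plan.py 0.5 -0.22 0.28 19.66 | head -1
```

```text
clock: 2.07
tool_pos: [0.3251, -0.4396, 0.2539]
eef_rot: [0.987, 0.159, -0.003, 0.003]
contact_force: [0.7, -0.0, 1.0]
opening: 0.964
t=2.07 cur [ 0.3251 -0.4396  0.2539] ang 18.34 F [ 0.7 -0.   1. ] op 0.9643 n 8
```

```bash
python3 -m creep '[34,-21,-4,0,0,0,34,-21,-4,0,0,0,34,-21,-4,0,0,0,34,-21,-4,0,0,0,34,-21,-4,0,0,0]'; python3 -m creep '[34,-21,-4,0,0,0,20,-10,0,0,0,0,0,0,0,0,0,0]'
cat > wr.py <<'E'
from h import *
import sys
s=snapshot("wrist"); cv2.imwrite(sys.argv[1],s["color"][:,:,::-1])
np.savez(sys.argv[1].replace(".png",".npz"),**s)
E
python3 wr.py pics/w1.png; python3 plan.py 0.5 -0.22 0.28 19.66 | head -1
```

```text
clock: 2.48
tool_pos: [0.4574, -0.2795, 0.2737]
eef_rot: [0.987, 0.158, -0.003, 0.004]
contact_force: [-0.1, -1.1, -0.3]
opening: 0.966
clock: 2.73
tool_pos: [0.5076, -0.2207, 0.279]
eef_rot: [0.986, 0.166, 0.002, 0.002]
contact_force: [0.3, 0.8, 0.3]
opening: 0.968
t=2.78 cur [ 0.5062 -0.2224  0.2789] ang 18.99 F [0.4 0.2 0.1] op 0.9610 n 1
```

View pics/w1.png

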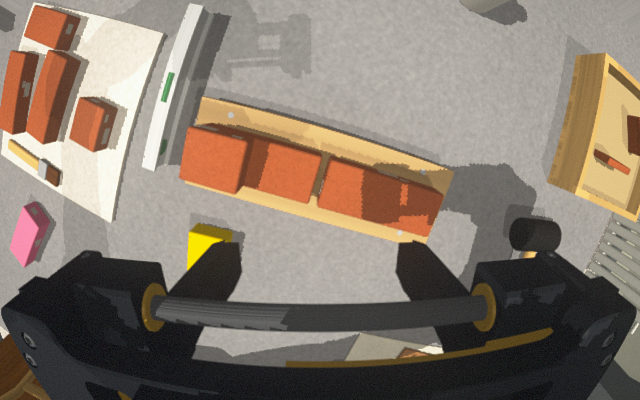

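```bash
cat >> h.py <<'E'
class KF(np.ndarray): pass   # marks fisheye K
def proj(P,K,E):
    c=P@E[:3,:3].T+E[:3,3]
    if isinstance(K,KF):
        r=np.hypot(c[:,0],c[:,1]); th=np.arctan2(r,c[:,2]); k=th/np.maximum(r,1e-9)
        return np.c_[K[0,0]*c[:,0]*k+K[0,2],K[1,1]*c[:,1]*k+K[1,2]].view(np.ndarray)
    u=c@K.T; return u[:,:2]/u[:,2:]
ED=[(a,b) for a in range(8) for b in range(a) if bin(a^b).count("1")==1]
def dense(b): return np.vstack([b[i]+(b[j]-b[i])*t for i,j in ED for t in np.linspace(0,1,7)])
def sil(boxes,pose,K,E,shape):
    m=np.zeros((shape[0]*S,shape[1]*S),np.uint8)
    for b in boxes:
        uv=proj(tf(dense(b) if isinstance(K,KF) else b,*pose),K,E)
        hull=cv2.convexHull((((uv+.5)*S-.5)*16).astype(np.int32).reshape(-1,1,2))
        cv2.fillConvexPoly(m,hull,1,shift=4)
    return cv2.resize(m.astype(np.float32),(shape[1],shape[0]),interpolation=cv2.INTER_AREA)
def view(s,name): 
    K=np.array(s["intrinsics"]); return (K.view(KF) if name=="wrist" else K, np.array(s["extrinsics"]))
E
cat > f2.py <<'E'
from h import *
s=dict(np.load("pics/w1.npz")); V=view(s,"wrist"); m=redmask(s["color"])
r,c=multifit([roi(m,178,120,450,245)],[V],[WALL],[(.5012,-.2235,.045)]); print("wall",np.round(r,4),c)
it=[(WALL,r[0])]
r,c=multifit([roi(m,0,0,82,145)],[V],[BR,BR,TQ],[(.4859,.3626,1.485),(.495,.2503,1.367),(.6082,.2937,-.16)]); print(np.round(r,4).tolist(),c)
it+=list(zip([BR,BR,TQ],r))
r,c=multifit([roi(m,65,90,118,155)],[V],[HB],[(.4715,.1352,1.4)]); print(np.round(r,4).tolist(),c)
it+=[(HB,r[0])]
s["intrinsics"]=V[0]
overlay(s,it,(0,0,460,260),1.7,"pics/ov6.png")
E
python3 f2.py
```

```text
wall [[ 0.5011 -0.2253  0.0456]] 0.059168316
[[0.4834, 0.3614, 1.5893], [0.4923, 0.2538, 1.3599], [0.6083, 0.2968, -0.1441]] 0.15058054
[[0.4692, 0.1355, 1.5639]] 0.27514112
```

View pics/ov6.png

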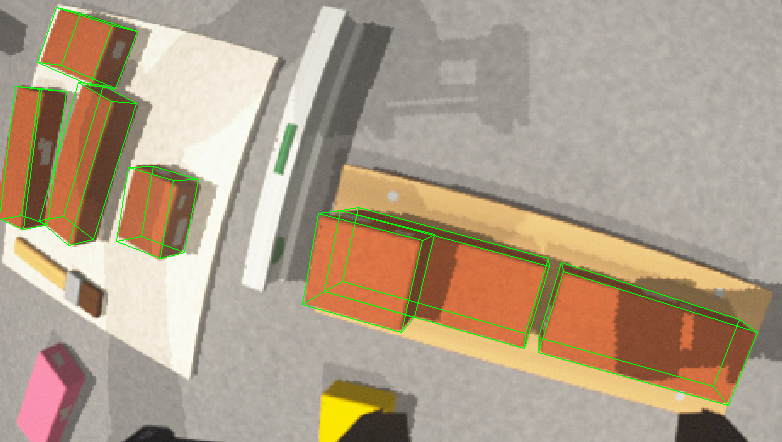

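```bash
python3 plan.py 0.485 0.25 0.23 78.4 42
```

```text
t=2.78 cur [ 0.5062 -0.2224  0.2789] ang 18.99 F [0.4 0.2 0.1] op 0.9610 n 12
11.1,-37.8,3.9,0,0,-5
14.4,-36.7,3.9,0,0,-5
17.5,-35.3,3.9,0,0,-5
20.5,-33.7,3.9,0,0,-5
23.3,-31.8,4,0,0,-5
25.9,-29.7,4,0,0,-5
28.4,-27.3,4,0,0,-5
30.7,-24.8,4,0,0,-5
32.7,-22,4,0,0,-5
34.5,-19.1,4,0,0,-5
36,-16.1,4.1,0,0,-5
37.2,-12.9,4.1,0,0,-5
```

```bash
python3 -m creep '[11,-38,4,0,0,-5,14,-37,4,0,0,-5,18,-35,4,0,0,-5,20,-34,4,0,0,-5,23,-32,4,0,0,-5]'; python3 -m creep '[26,-30,4,0,0,-5,28,-27,4,0,0,-5,31,-25,4,0,0,-5,33,-22,4,0,0,-5,35,-19,4,0,0,-5]';python3 plan.py 0.485 0.25 0.23 78.4 42
```

```text
clock: 3.2
tool_pos: [0.4939, -0.0423, 0.2563]
eef_rot: [0.93, 0.368, -0.002, 0.01]
contact_force: [1.0, 0.3, -0.6]
opening: 0.965
clock: 3.62
tool_pos: [0.4843, 0.1502, 0.2311]
eef_rot: [0.827, 0.562, -0.007, 0.012]
contact_force: [0.9, 0.0, 0.8]
opening: 0.968
t=3.62 cur [0.4843 0.1502 0.2311] ang 68.40 F [0.9 0.  0.8] op 0.9675 n 3
31,-12,-0.6,0.2,0.5,-3.3
31.7,-10.2,-0.3,0.2,0.5,-3.3
32.2,-8.3,0,0.2,0.5,-3.3
```

```bash
python3 -m creep '[31,-12,0,0.2,0.5,-3.3,32,-10,0,0.2,0.5,-3.3,32,-8,0,0.2,0.5,-3.3,0,0,0,0,0,0]';python3 plan.py 0.485 0.25 0.23 78.4 42; python3 wr.py pics/w2.png
```

```text
clock: 3.95
tool_pos: [0.4846, 0.2553, 0.228]
eef_rot: [0.771, 0.637, -0.0, -0.001]
contact_force: [0.1, 1.3, 1.2]
opening: 0.966
t=3.95 cur [0.4846 0.2553 0.228 ] ang 79.09 F [0.1 1.3 1.2] op 0.9657 n 1
-5.2,1.4,-2,-0.1,-0.1,0.7
```

View pics/w2.png

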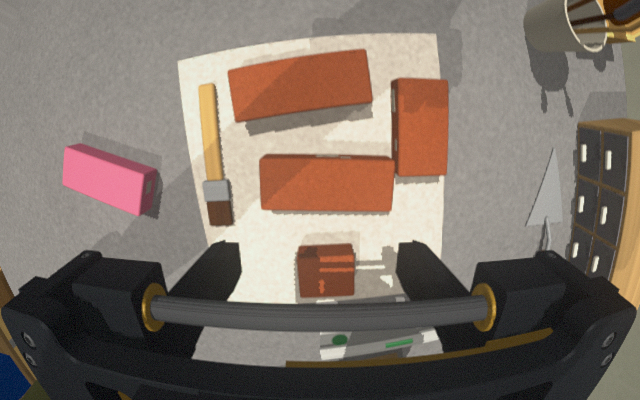

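In w2.png the two whole bricks sit at (300,85) and (327,183). The three-quarter bat is at (420,127), the half bat at (327,270) partly behind the fingers, and the pink look-alike at (110,178). The terracotta 150 mm bricks are the ones wanted. The jaw axis lies along the brick length here, so the tool has to turn about 90° to grasp. I'll fit first.

```bash
cat > f3.py <<'E'
from h import *
s=dict(np.load("pics/w2.npz")); V=view(s,"wrist"); m=redmask(s["color"])
r,c=multifit([roi(m,225,45,455,215)],[V],[BR,BR,TQ],[(.4859,.3626,1.485),(.495,.2503,1.367),(.6082,.2937,-.16)]); print(np.round(r,4).tolist(),c)
it=list(zip([BR,BR,TQ],r))
s["intrinsics"]=V[0]
overlay(s,it,(140,30,500,300),2,"pics/ov7.png")
print(get_state()["q"].round(3))
E
python3 f3.py
```

```text
[[0.4838, 0.361, 1.5218], [0.4936, 0.2468, 1.364], [0.6092, 0.2911, -0.1722]] 0.08156563
[-0.308  0.623 -0.42   1.808  0.345  0.787 -1.101]
```

View pics/ov7.png

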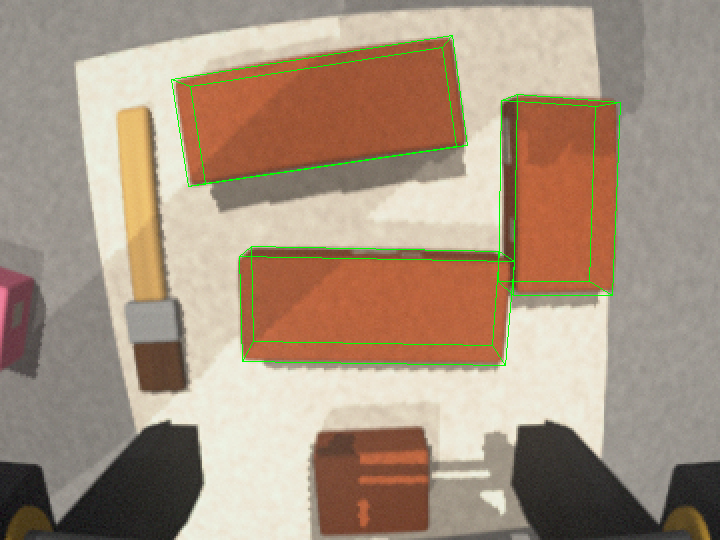

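```bash
python3 plan.py 0.4935 0.2485 0.11 168.2 42
```

```text
t=4.00 cur [0.4849 0.2511 0.2276] ang 78.81 F [ 0.4 -1.   0.3] op 0.9639 n 13
-0,0.7,9,-0,0,-6.9
-0.1,0.7,9,-0,0,-6.9
-0.2,0.7,9,-0,0,-6.9
-0.3,0.6,9,-0,0,-6.9
-0.4,0.6,9,-0,0,-6.9
-0.4,0.5,9,-0,0,-6.9
-0.5,0.5,9,-0,0,-6.9
-0.5,0.4,9,-0,0,-6.9
-0.6,0.4,9,-0,0,-6.9
-0.6,0.3,9,-0,0,-6.9
-0.7,0.2,9,-0,0,-6.9
-0.7,0.1,9,-0,0,-6.9
-0.7,0,9,-0,0,-6.9
```

```bash
python3 -m creep '[0,1,9,0,0,-7,0,1,9,0,0,-7,0,1,9,0,0,-7,0,1,9,0,0,-7,0,1,9,0,0,-7]' 80 30; python3 -m creep '[0,0,9,0,0,-7,0,0,9,0,0,-7,-1,0,9,0,0,-7,-1,0,9,0,0,-7,-1,0,9,0,0,-7]'; python3 plan.py 0.4935 0.2485 0.11 168.2 42;python3 -c "
from plant import *;print(get_state()['q'])"
```

```text
clock: 4.42
tool_pos: [0.4947, 0.2359, 0.182]
eef_rot: [0.543, 0.84, -0.006, 0.006]
contact_force: [0.5, -0.2, -0.2]
opening: 0.903
clock: 4.83
tool_pos: [0.5014, 0.2125, 0.1338]
eef_rot: [0.261, 0.965, -0.015, 0.006]
contact_force: [0.1, 0.4, -0.9]
opening: 0.912
t=4.83 cur [0.5014 0.2125 0.1338] ang 149.75 F [ 0.1  0.4 -0.9] op 0.9118 n 3
8.5,9.2,7.5,-0.6,0.3,-6.2
7.4,10,7.7,-0.6,0.3,-6.2
6.2,10.7,7.8,-0.6,0.3,-6.2
[-0.12397721  0.81503238 -0.65428835  1.88051912  0.77043345  0.73836805
 -0.19612866]
```

```bash
python3 -m creep '[9,9,8,-0.6,0.3,-6,7,10,8,-0.6,0.3,-6,6,11,8,-0.6,0.3,-6,0,0,0,0,0,0]'; python3 plan.py 0.4935 0.2485 0.11 168.2 42
```

```text
clock: 5.17
tool_pos: [0.4968, 0.2308, 0.1045]
eef_rot: [0.107, 0.994, -0.007, 0.0]
contact_force: [0.0, -0.5, 0.0]
opening: 0.905
t=5.17 cur [0.4968 0.2308 0.1045] ang 167.73 F [ 0.  -0.5  0. ] op 0.9047 n 1
7,16.5,-5.8,-0.8,0.1,-0.5
```

```bash
python3 -m creep '[7,17,-6,-0.8,0.1,-0.5,0,0,0,0,0,0]'; python3 plan.py 0.4935 0.2485 0.07 168.2 42;  python3 wr.py pics/w3.png
```

```text
clock: 5.33
tool_pos: [0.4946, 0.2445, 0.1101]
eef_rot: [0.108, 0.994, -0.002, -0.0]
contact_force: [-0.3, 1.8, 1.2]
opening: 0.901
t=5.33 cur [0.4946 0.2445 0.1101] ang 167.61 F [-0.3  1.8  1.2] op 0.9011 n 1
1.9,3.8,40.1,-0.2,-0,-0.6
```

View pics/w3.png

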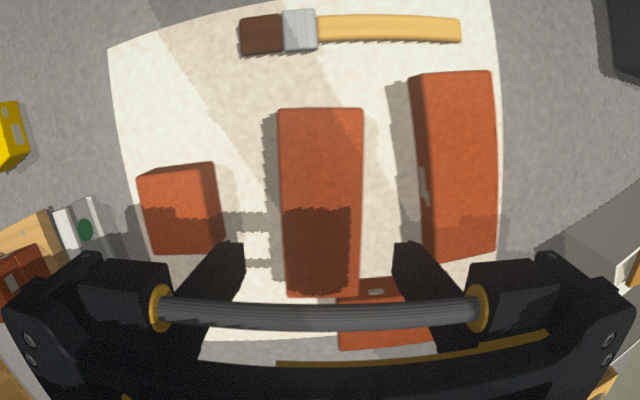

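The tool is now over brick_b2 at (320,200), with the jaw across its 60 mm width. The half bat at (180,205) and b1 at (455,165) are fully visible, so I'll fit both and go down.

```bash
cat > f4.py <<'E'
from h import *
s=dict(np.load("pics/w3.npz")); V=view(s,"wrist"); m=redmask(s["color"])
for nm,rr,b,p in (("half",(130,150,240,256),HB,(.4705,.1352,1.4)),("b1",(395,60,505,265),BR,(.4838,.361,1.5)),("b2",(270,100,370,293),BR,(.4936,.248,1.364))):
    r,c=multifit([roi(m,*rr)],[V],[b],[p]); print(nm,np.round(r,4).tolist(),round(float(c),3))
E
python3 f4.py; python3 -m creep '[2,4,40,-0.2,0,0.5,0,0,35,0,0,0,0,0,0,0,0,0]';  python3 plan.py 0.4935 0.2475 0.014 168.2 42
```

```text
half [[0.4712, 0.1298, 1.4479]] 0.109
b1 [[0.4846, 0.3623, 1.5319]] 0.112
b2 [[0.4932, 0.2474, 1.3785]] 0.079
clock: 5.63
tool_pos: [0.4988, 0.2437, 0.0364]
eef_rot: [0.118, 0.993, -0.002, 0.005]
contact_force: [0.7, -0.9, -0.1]
opening: 0.907
t=5.63 cur [0.4988 0.2437 0.0364] ang 166.45 F [ 0.7 -0.9 -0.1] op 0.9072 n 1
6.3,2.5,22.3,-0.1,0.6,-1.8
```

```bash
python3 -m creep '[6,3,20,0,0.6,-2,0,0,0,0,0,0]';  python3 plan.py 0.4933 0.2475 0.014 168.5 42
```

```text
clock: 5.8
tool_pos: [0.4948, 0.2464, 0.0173]
eef_rot: [0.102, 0.995, -0.002, 0.001]
contact_force: [-0.5, 1.1, 0.3]
opening: 0.91
t=5.80 cur [0.4948 0.2464 0.0173] ang 168.32 F [-0.5  1.1  0.3] op 0.9095 n 1
1.7,0.8,3.3,-0.3,0.1,-0.2
```

```bash
python3 -m creep '[2,1,3,-0.3,0.1,0,0,0,0,0,0,0]';  python3 plan.py 0.4933 0.2475 0.014 168.5 42 ; python3 -m creep '[0,0,0,0,0,0,0,0,0,0,0,0,0,0,0,0,0,0,0,0,0,0,0,0]' 50 40;python3 plan.py 0.4933 0.2475 0.014 168.5 42
```

```text
clock: 5.97
tool_pos: [0.4944, 0.2477, 0.0171]
eef_rot: [0.103, 0.995, 0.001, 0.001]
contact_force: [0.5, 0.2, 0.3]
opening: 0.906
t=5.97 cur [0.4944 0.2477 0.0171] ang 168.13 F [0.5 0.2 0.3] op 0.9059 n 1
1.1,-0.5,3.1,0.1,0.2,-0.4
clock: 6.3
tool_pos: [0.4968, 0.2472, 0.0217]
eef_rot: [0.105, 0.994, 0.001, 0.004]
contact_force: [0.3, -0.4, -7.6]
opening: 0.679
t=6.30 cur [0.4968 0.2472 0.0217] ang 167.92 F [ 0.3 -0.4 -7.6] op 0.6792 n 1
3.6,-0.5,7.6,0.2,0.5,-0.6
```

Gripped: the opening reads 59.8 mm and the force about 7 N. Next I lift, then carry and turn.

```bash
python3 -m creep '[0,0,-25,0,0,0,0,0,-35,0,0,0,0,0,-40,0,0,0,0,0,-40,0,0,0,0,0,-10,0,0,0]'; python3 plan.py 0.5012 -0.2248 0.18 92.6 42
```

```text
clock: 6.72
tool_pos: [0.4912, 0.2421, 0.1703]
eef_rot: [0.105, 0.994, -0.005, -0.003]
contact_force: [0.7, 1.6, -6.6]
opening: 0.681
t=6.72 cur [0.4912 0.2421 0.1703] ang 167.93 F [ 0.7  1.6 -6.6] op 0.6812 n 12
-8.9,-37.9,-0.4,-0.1,0,6.3
-13,-36.7,-0.5,-0.1,0,6.3
-17,-35,-0.5,-0.1,0,6.3
-20.7,-33,-0.6,-0.1,0,6.3
-24.2,-30.5,-0.6,-0.1,0,6.3
-27.4,-27.7,-0.6,-0.1,0,6.3
-30.2,-24.5,-0.7,-0.1,0,6.3
-32.7,-21.1,-0.7,-0.1,0,6.3
-34.8,-17.4,-0.7,-0.1,0,6.3
-36.5,-13.4,-0.8,-0.1,0,6.3
-37.8,-9.4,-0.8,-0.1,0,6.3
-38.6,-5.2,-0.8,-0.1,0,6.3
```

```bash
python3 -m creep '[-9,-38,-1,0,0,6,-13,-37,-1,0,0,6,-17,-35,-1,0,0,6,-21,-33,-1,0,0,6,-24,-31,-1,0,0,6]'; python3 plan.py 0.5012 -0.2248 0.19 92.6 42
```

```text
clock: 7.13
tool_pos: [0.4954, 0.054, 0.1757]
eef_rot: [0.361, 0.933, 0.003, -0.003]
contact_force: [2.1, 0.5, -7.9]
opening: 0.677
t=7.13 cur [0.4954 0.054  0.1757] ang 137.71 F [ 2.1  0.5 -7.9] op 0.6765 n 7
-27.4,-28.9,-2.4,0,-0.1,6.4
-30.5,-25.6,-2.3,0,-0.1,6.4
-33.2,-22.1,-2.3,0,-0.1,6.4
-35.4,-18.2,-2.2,0,-0.1,6.4
-37.2,-14.1,-2.2,0,-0.1,6.4
-38.6,-9.8,-2.2,0,-0.1,6.4
-39.5,-5.4,-2.1,0,-0.1,6.4
```

```bash
python3 -m creep '[-27,-29,-2,0,0,6.4,-30,-26,-2,0,0,6.4,-33,-22,-2,0,0,6.4,-35,-18,-2,0,0,6.4,-37,-14,-2,0,0,6.4]'; python3 plan.py 0.5012 -0.2248 0.17 92.6 42
```

```text
clock: 7.55
tool_pos: [0.4892, -0.1544, 0.1779]
eef_rot: [0.615, 0.789, -0.002, -0.009]
contact_force: [0.8, -0.5, -6.8]
opening: 0.678
t=7.55 cur [ 0.4892 -0.1544  0.1779] ang 104.09 F [ 0.8 -0.5 -6.8] op 0.6778 n 2
-35.6,-2.7,3.6,-0.4,-0.3,5.7
-35.7,0.8,3.8,-0.4,-0.3,5.7
```

```bash
python3 -m creep '[-36,-3,2,-0.4,-0.3,5.7,-33,0,2,-0.4,-0.3,5.7,0,0,0,0,0,0]'; python3 plan.py 0.5012 -0.2248 0.16 92.6 42;python3 -m creep '[0,0,0,0,0,0]'; python3 plan.py 0.5012 -0.2248 0.16 92.6 42; python3 wr.py pics/w4.png; python3 -c "
from h import *
for n in('top','scene'):
  s=snapshot(n);cv2.imwrite('pics/%s4.png'%n,s['color'][:,:,::-1]);np.savez('pics/%s4.npz'%n,**s)"
```

```text
clock: 7.8
tool_pos: [0.4931, -0.2396, 0.1686]
eef_rot: [0.701, 0.713, -0.007, -0.0]
contact_force: [0.0, -1.6, -7.4]
opening: 0.681
t=7.80 cur [ 0.4931 -0.2396  0.1686] ang 90.92 F [ 0.  -1.6 -7.4] op 0.6805 n 1
14.7,8.4,8.4,-0.6,0.5,-1.7
clock: 7.88
tool_pos: [0.4914, -0.2411, 0.1669]
eef_rot: [0.703, 0.711, -0.008, -0.001]
contact_force: [-0.7, 2.3, -7.4]
opening: 0.678
t=7.88 cur [ 0.4914 -0.2411  0.1669] ang 90.71 F [-0.7  2.3 -7.4] op 0.6778 n 1
16.3,10,6.6,-0.8,0.5,-1.9
```

View pics/w4.png

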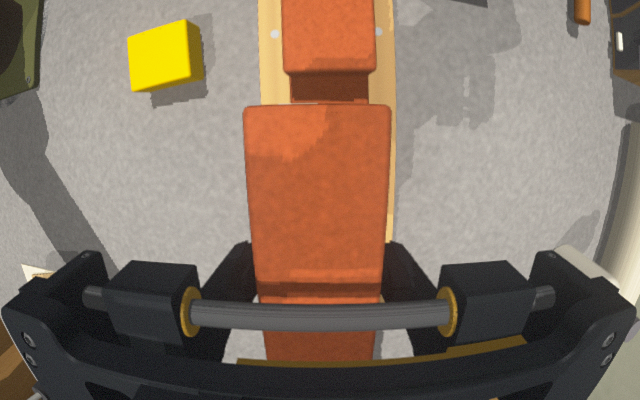

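View pics/scene4.png

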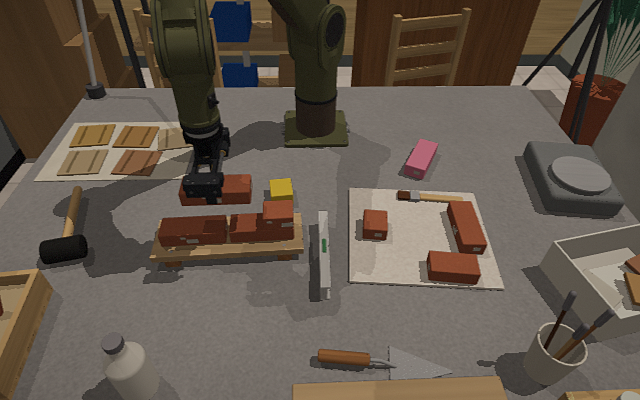

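View pics/top4.png

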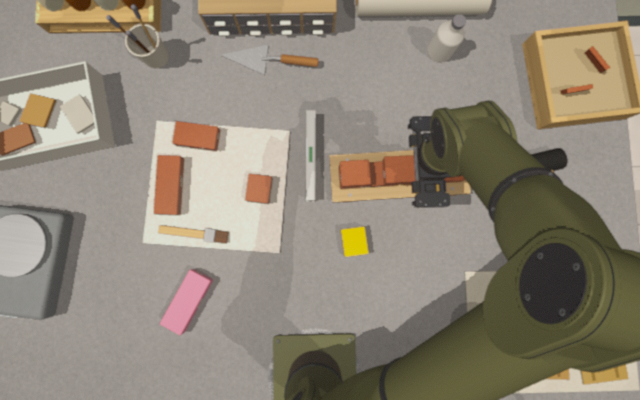

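```bash
cat > f5.py <<'E'
from h import *
from scipy.spatial.transform import Rotation as R
import sys
s=dict(np.load("pics/w4.npz")); V=view(s,"wrist"); K,E=V
print("cam",(-E[:3,:3].T@E[:3,3]).round(3))
def fray(uv,z):
    x=(uv[0]-K[0,2])/K[0,0];y=(uv[1]-K[1,2])/K[1,1];th=np.hypot(x,y)
    d=E[:3,:3].T@np.array([x/th*np.sin(th),y/th*np.sin(th),np.cos(th)]) ; o=-E[:3,:3].T@E[:3,3]
    return o+d*(z-o[2])/d[2]
z=.1669
for off in(.008,.011,.014):
    print(off,fray((250,106),z-off+.038).round(4),fray((386,106),z-off+.038).round(4), fray((318,103),z-off+.038).round(4))
# edge profile
g=s["color"].astype(int); 
for c in(300,320,340): print([tuple(g[r,c]) for r in range(98,110)])
E
python3 f5.py; python3 -c "
import cv2;a=cv2.imread('pics/scene4.png')[160:260,140:320];cv2.imwrite('pics/sc4c.png',cv2.resize(a,None,fx=4,fy=4,interpolation=2))
a=cv2.imread('pics/w4.png')[80:340,220:420];cv2.imwrite('pics/w4c.png',cv2.resize(a,None,fx=2.2,fy=2.2,interpolation=2))"
```

```text
cam [ 0.493 -0.162  0.312]
0.008 [ 0.4656 -0.1626  0.1969] [ 0.5163 -0.1619  0.1969] [ 0.491  -0.1617  0.1969]
0.011 [ 0.4649 -0.1626  0.1939] [ 0.5169 -0.1619  0.1939] [ 0.491  -0.1617  0.1939]
0.014 [ 0.4642 -0.1626  0.1909] [ 0.5175 -0.1619  0.1909] [ 0.4909 -0.1617  0.1909]
[(np.int64(107), np.int64(62), np.int64(39)), (np.int64(114), np.int64(62), np.int64(36)), (np.int64(145), np.int64(76), np.int64(46)), (np.int64(172), np.int64(91), np.int64(54)), (np.int64(171), np.int64(102), np.int64(69)), (np.int64(184), np.int64(143), np.int64(113)), (np.int64(163), np.int64(103), np.int64(76)), (np.int64(189), np.int64(100), np.int64(59)), (np.int64(206), np.int64(106), np.int64(64)), (np.int64(205), np.int64(105), np.int64(60)), (np.int64(211), np.int64(111), np.int64(66)), (np.int64(209), np.int64(110), np.int64(63))]
[(np.int64(109), np.int64(60), np.int64(34)), (np.int64(119), np.int64(61), np.int64(38)), (np.int64(145), np.int64(76), np.int64(41)), (np.int64(176), np.int64(90), np.int64(60)), (np.int64(181), np.int64(95), np.int64(52)), (np.int64(162), np.int64(82), np.int64(50)), (np.int64(155), np.int64(78), np.int64(50)), (np.int64(199), np.int64(104), np.int64(60)), (np.int64(211), np.int64(105), np.int64(62)), (np.int64(211), np.int64(110), np.int64(64)), (np.int64(213), np.int64(111), np.int64(65)), (np.int64(215), np.int64(111), np.int64(65))]
[(np.int64(111), np.int64(63), np.int64(42)), (np.int64(108), np.int64(57), np.int64(37)), (np.int64(121), np.int64(68), np.int64(41)), (np.int64(153), np.int64(78), np.int64(46)), (np.int64(184), np.int64(96), np.int64(59)), (np.int64(159), np.int64(85), np.int64(51)), (np.int64(145), np.int64(78), np.int64(45)), (np.int64(174), np.int64(87), np.int64(49)), (np.int64(192), np.int64(100), np.int64(60)), (np.int64(193), np.int64(98), np.int64(57)), (np.int64(195), np.int64(100), np.int64(60)), (np.int64(192), np.int64(95), np.int64(53))]
```

View pics/sc4c.png

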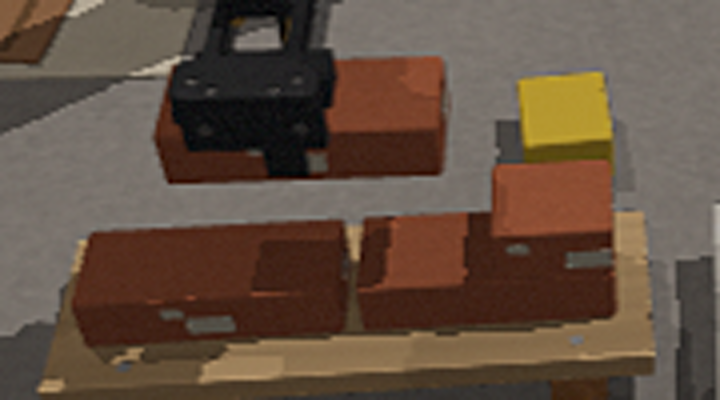

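View pics/w4c.png

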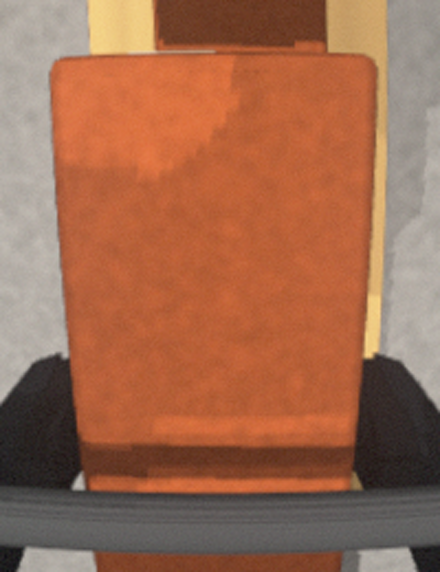

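Brick in hand: its +y end edge (row 104) maps to y = -0.162, so the brick's centre sits about 3.7 mm ahead of the TCP along tool x. I'll aim the TCP at (0.5014, -0.2285), angle 92.6°.

```bash
python3 plan.py 0.5014 -0.2285 0.14 92.6;
```

```text
t=8.03 cur [ 0.4921 -0.2389  0.1676] ang 90.97 F [ 0.7  0.7 -7.3] op 0.6788 n 1
10.5,9.9,27.4,-0.7,0.5,-1.6
```

```bash
python3 -m creep '[11,10,20,-0.7,0.5,-1.6,0,0,0,0,0,0]'; python3 plan.py 0.5014 -0.2280 0.12 92.6;
```

```text
clock: 8.2
tool_pos: [0.5025, -0.2246, 0.147]
eef_rot: [0.689, 0.725, 0.001, -0.0]
contact_force: [0.9, 1.8, -8.0]
opening: 0.678
t=8.20 cur [ 0.5025 -0.2246  0.147 ] ang 92.91 F [ 0.9  1.8 -8. ] op 0.6777 n 1
-3.5,-1.3,27,0.1,-0.1,0.3
```

```bash
python3 -m creep '[-3,-1,25,0,0,0.3,0,0,10,0,0,0,0,0,0,0,0,0]'; python3 plan.py 0.5014 -0.2280 0.10 92.6;
```

```text
clock: 8.45
tool_pos: [0.5033, -0.2226, 0.112]
eef_rot: [0.688, 0.726, 0.002, -0.001]
contact_force: [0.9, 0.1, -7.5]
opening: 0.677
t=8.45 cur [ 0.5033 -0.2226  0.112 ] ang 93.11 F [ 0.9  0.1 -7.5] op 0.6767 n 1
-5.3,-2.3,12,0.1,-0.3,0.5
```

```bash
python3 -m creep '[-5,-2,9,0,-0.3,0.5,0,0,0,0,0,0]'; python3 plan.py 0.5014 -0.2280 0.095 92.6; python3 -c "
from h import *
for n in('wrist','scene'):
  s=snapshot(n);cv2.imwrite('pics/%s5.png'%n,s['color'][:,:,::-1]);np.savez('pics/%s5.npz'%n,**s)
a=cv2.imread('pics/scene5.png')[180:270,140:320];cv2.imwrite('pics/sc5c.png',cv2.resize(a,None,fx=4,fy=4,interpolation=2))"; python3 plan.py 0.5014 -0.2280 0.095 92.6
```

```text
clock: 8.62
tool_pos: [0.5017, -0.2266, 0.1032]
eef_rot: [0.69, 0.724, 0.0, 0.001]
contact_force: [-1.9, 0.1, -6.5]
opening: 0.678
t=8.62 cur [ 0.5017 -0.2266  0.1032] ang 92.72 F [-1.9  0.1 -6.5] op 0.6781 n 1
-1.3,-0.4,8.2,0.1,0.1,0.1
t=8.72 cur [ 0.5036 -0.2259  0.1046] ang 92.76 F [ 0.8  0.3 -6.9] op 0.6792 n 1
-2,-2.3,9.6,0.3,0,0.2
```

View pics/wrist5.png

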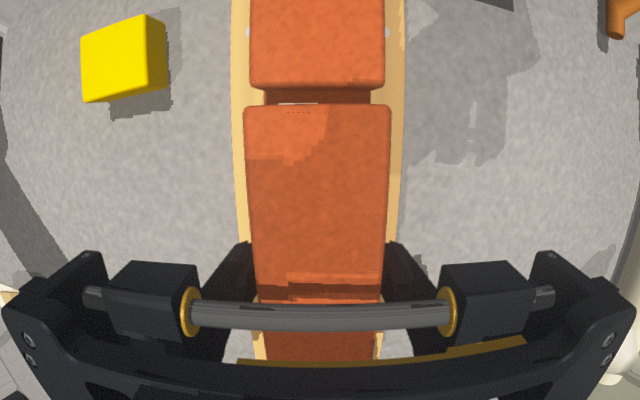

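View pics/sc5c.png

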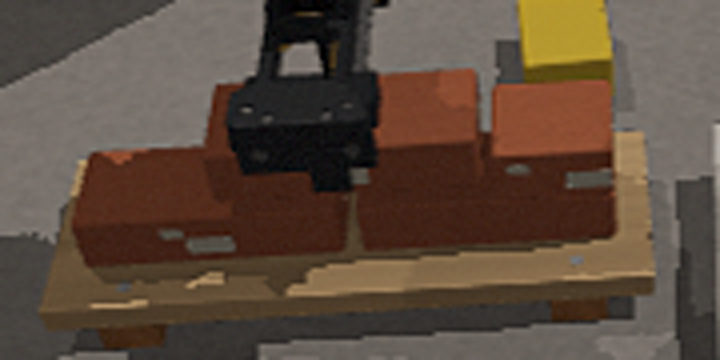

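```bash
cat > g.py <<'E'
from h import *
def frayf(s):
    K,E=s["intrinsics"],s["extrinsics"]
    def f(uv,z):
        x=(uv[0]-K[0,2])/K[0,0];y=(uv[1]-K[1,2])/K[1,1];th=np.hypot(x,y)
        d=E[:3,:3].T@np.array([x/th*np.sin(th),y/th*np.sin(th),np.cos(th)]) ; o=-E[:3,:3].T@E[:3,3]
        return (o+d*(z-o[2])/d[2])
    return f
W=(.5012,-.2248,.0455)
def loc(p):
    c,s=np.cos(W[2]),np.sin(W[2]); d=np.array(p[:2])-W[:2]; return np.round([(c*d[0]+s*d[1])*1000,(-s*d[0]+c*d[1])*1000],1)
E
python3 - <<'E'
from g import *
s=dict(np.load("pics/wrist5.npz")); f=frayf(s)
a=s["color"][75:125,235:405,::-1]; cv2.imwrite("pics/w5c.png",cv2.resize(a,None,fx=4.5,fy=4.5,interpolation=cv2.INTER_NEAREST))
for uv,z in(((318,88),.114),((250,88),.114),((385,88),.114),((318,103.5),.131),((246,108),.131),((390,108),.131)): print(uv,f(uv,z).round(4),loc(f(uv,z)))
E
```

```text
(318, 88) [ 0.4978 -0.1407  0.114 ] [ 0.4 84.2]
(250, 88) [ 0.4682 -0.1413  0.114 ] [-29.1  84.9]
(385, 88) [ 0.5268 -0.1385  0.114 ] [29.5 85. ]
(318, 103.5) [ 0.4981 -0.1477  0.131 ] [ 0.4 77.2]
(246, 108) [ 0.4706 -0.1501  0.131 ] [-27.1  76. ]
(390, 108) [ 0.5257 -0.1474  0.131 ] [28.  76.2]
```

View pics/w5c.png

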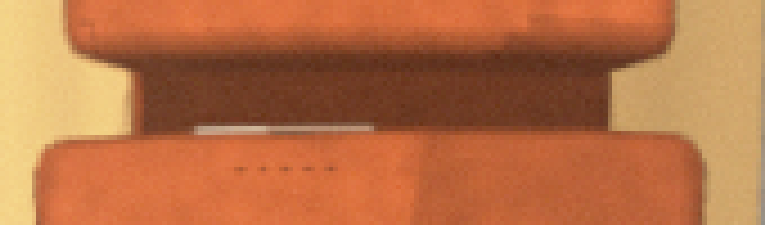

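The wall frame checks out: the fixed bat's edges come out at x = ±29 and y = 84.5–85. The brick's end is at about +76.6 and should be at +75, so I shift it back 1.5 mm and lower.

```bash
python3 -m creep '[-2,-2,8,0.2,0,0,0,0,0,0,0,0]'; python3 plan.py 0.5014 -0.2278 0.090 92.6
```

```text
clock: 8.88
tool_pos: [0.5026, -0.2285, 0.0975]
eef_rot: [0.69, 0.724, 0.001, 0.002]
contact_force: [-0.8, -0.1, -7.7]
opening: 0.679
t=8.88 cur [ 0.5026 -0.2285  0.0975] ang 92.76 F [-0.8 -0.1 -7.7] op 0.6793 n 1
0.8,-1.2,7.5,0.3,0.1,0.2
```

```bash
python3 -m creep '[0,-1,5,0.3,0,0,0,0,0,0,0,0]'; python3 plan.py 0.5014 -0.2278 0.090 92.6;  python3 -m creep '[0,0,3,0,0,0,0,0,0,0,0,0]'; python3 plan.py 0.5014 -0.2278 0.090 92.6
```

```text
clock: 9.05
tool_pos: [0.5019, -0.2291, 0.0926]
eef_rot: [0.69, 0.724, -0.001, 0.001]
contact_force: [-1.1, 0.2, -7.1]
opening: 0.677
t=9.05 cur [ 0.5019 -0.2291  0.0926] ang 92.71 F [-1.1  0.2 -7.1] op 0.6769 n 1
1.3,-0.5,2.6,0,0.1,0.1
clock: 9.22
tool_pos: [0.5026, -0.2293, 0.0898]
eef_rot: [0.69, 0.724, -0.0, 0.002]
contact_force: [0.0, 0.0, -7.5]
opening: 0.676
t=9.22 cur [ 0.5026 -0.2293  0.0898] ang 92.70 F [ 0.   0.  -7.5] op 0.6760 n 1
1.6,-1.1,-0.2,0.1,0.2,0.1
```

```bash
python3 -m creep '[1,-1,3,0,0,0,0,0,0,0,0,0]'; python3 plan.py 0.5014 -0.2278 0.090 92.6
```

```text
clock: 9.38
tool_pos: [0.5032, -0.2295, 0.0904]
eef_rot: [0.69, 0.723, -0.0, 0.004]
contact_force: [0.2, 0.3, -7.3]
opening: 0.68
t=9.38 cur [ 0.5032 -0.2295  0.0904] ang 92.68 F [ 0.2  0.3 -7.3] op 0.6801 n 1
1.8,-1.7,0.3,0.3,0.4,0.1
```

```bash
python3 -m creep '[2,-2,4,0.3,0.3,0]'; python3 -m creep '[0,0,2,0,0,0]'; python3 plan.py 0.5014 -0.2278 0.090 92.6
```

```text
clock: 9.47
tool_pos: [0.5032, -0.2291, 0.0892]
eef_rot: [0.69, 0.723, -0.0, 0.004]
contact_force: [-4.8, -3.2, 48.2]
opening: 0.678
clock: 9.55
tool_pos: [0.5033, -0.2292, 0.0893]
eef_rot: [0.69, 0.723, -0.001, 0.005]
contact_force: [-6.6, 3.4, 12.5]
opening: 0.678
t=9.55 cur [ 0.5033 -0.2292  0.0893] ang 92.66 F [-6.6  3.4 12.5] op 0.6778 n 1
1.4,-1.8,-0.7,0.3,0.4,0.1
```

```bash
python3 -m creep '[0,0,0,0,0,0,0,0,0,0,0,0,0,0,0,0,0,0]' 80 30; python3 -m creep '[0,0,-20,0,0,0,0,0,-38,0,0,0,0,0,-38,0,0,0,0,0,0,0,0,0]'; python3 -c "
from h import *
for n in('wrist','scene'):
  s=snapshot(n);cv2.imwrite('pics/%s6.png'%n,s['color'][:,:,::-1]);np.savez('pics/%s6.npz'%n,**s)
"
```

```text
clock: 9.8
tool_pos: [0.5054, -0.229, 0.0916]
eef_rot: [0.69, 0.723, 0.001, 0.007]
contact_force: [0.4, 0.3, 0.4]
opening: 0.88
clock: 10.13
tool_pos: [0.505, -0.2269, 0.1888]
eef_rot: [0.69, 0.724, 0.001, 0.005]
contact_force: [1.5, -0.1, -0.0]
opening: 0.909
```

View pics/wrist6.png

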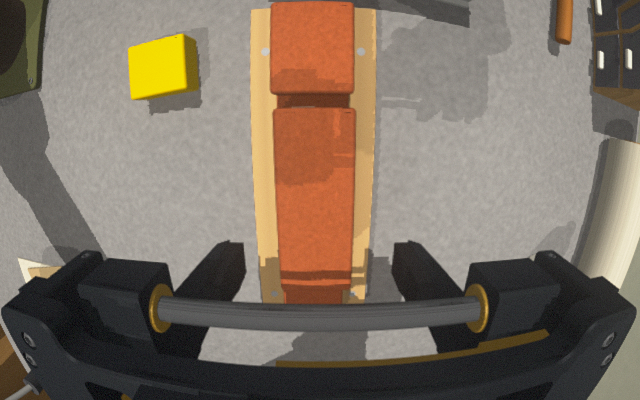

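```bash
python3 - <<'E'
from g import *
s=dict(np.load("pics/wrist6.npz")); f=frayf(s)
cv2.imwrite("pics/w6c.png",cv2.resize(s["color"][0:310,250:380,::-1],None,fx=1.9,fy=1.9,interpolation=cv2.INTER_CUBIC))
cv2.imwrite("pics/w6d.png",cv2.resize(s["color"][80:125,260:370,::-1],None,fx=7,fy=7,interpolation=cv2.INTER_NEAREST))
V=view(s,"wrist");m=redmask(s["color"])
B2=[box(.06,.15,.076,.114)]
r,c=multifit([roi(m,255,0,375,282)],[V],[WALL+B2],[W]); print(r,c,loc(r[0]))
def cost(p): pass
# brick alone with wall fixed
import h
mm=roi(m,255,0,375,282)
def fitb(W):
    w=sil(WALL,W,*V,mm.shape)
    def cost(x):
        b=sil(B2,(x[0]/100,x[1]/100,x[2]/5),*V,mm.shape); u=np.maximum(w,b); u[282:]=0; return np.abs(u-mm).sum()
    x=np.array([W[0]*100,W[1]*100,W[2]*5]); r=minimize(cost,x,method="Nelder-Mead",options=dict(initial_simplex=np.vstack([x]+[x+.4*e for e in np.eye(3)]))); return r.x[0]/100,r.x[1]/100,r.x[2]/5,r.fun
b=fitb(W); print(b,loc(b))
for uv in((313,93),(313,108.5),(272,130),(355,130)): print(uv,loc(f(uv,.114)))
E
```

```text
[(np.float64(0.5010279687538958), np.float64(-0.1892424332833632), np.float64(0.06717623377401134))] 0.11566742 [ 1.4 35.5]
(np.float64(0.5031574821934767), np.float64(-0.22578185305101628), np.float64(0.05738599296005202), np.float64(655.125)) [ 1.9 -1.1]
(313, 93) [ 0.7 85.1]
(313, 108.5) [ 0.7 74.1]
(272, 130) [-28.5  59. ]
(355, 130) [30.6 59. ]
```

View pics/w6d.png

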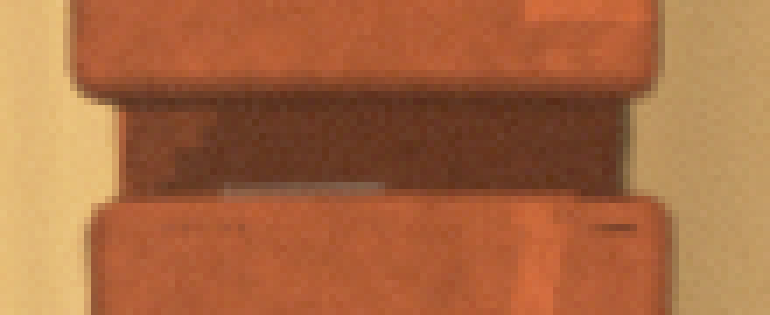

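The brick stands within 1–2 mm of its place: about -1 mm along, +1 to +2 mm across. The half bat is next.

```bash
python3 plan.py 0.475 0.133 0.18 170 42
```

```text
t=10.23 cur [ 0.502  -0.2269  0.1843] ang 92.76 F [ 0.2  0.5 -0.9] op 0.9079 n 11
32.8,-0.9,0.3,-0,0,-7
32.7,3.1,0.3,-0,0,-7
32,7.1,0.3,-0,0,-7
30.9,11,0.3,-0,0,-7
29.3,14.7,0.3,-0,0,-7
27.3,18.1,0.3,-0,0,-7
24.9,21.4,0.3,-0,0,-7
22.1,24.2,0.4,-0,0,-7
19,26.8,0.4,-0,0,-7
15.6,28.9,0.4,-0,0,-7
11.9,30.6,0.4,-0,0,-7
```

```bash
python3 -m creep '[33,0,0,0,0,-7,33,4,0,0,0,-7,32,8,0,0,0,-7,31,11,0,0,0,-7,30,15,0,0,0,-7]'; python3 -m creep '[28,19,0,0,0,-7,25,22,0,0,0,-7,22,25,0,0,0,-7,19,27,0,0,0,-7]'; python3 plan.py 0.475 0.133 0.15 172 42
```

```text
clock: 10.65
tool_pos: [0.4889, -0.0673, 0.1761]
eef_rot: [0.439, 0.898, -0.005, -0.001]
contact_force: [1.1, 0.6, 0.4]
opening: 0.908
clock: 10.98
tool_pos: [0.4751, 0.0708, 0.1691]
eef_rot: [0.203, 0.979, -0.006, -0.007]
contact_force: [-0.7, 1.7, 0.2]
opening: 0.91
t=10.98 cur [0.4751 0.0708 0.1691] ang 156.59 F [-0.7  1.7  0.2] op 0.9101 n 3
8.2,19.1,6.2,-0.2,-0.3,-5.1
6.5,19.7,6.2,-0.2,-0.3,-5.1
4.7,20.2,6.3,-0.2,-0.3,-5.1
```

```bash
python3 -m creep '[8,22,6,-0.2,-0.3,-5,7,22,6,-0.2,-0.3,-5,5,22,6,-0.2,-0.3,-5,0,0,0,0,0,0]'; python3 plan.py 0.475 0.133 0.13 172 42; python3 wr.py pics/w7.png
```

```text
clock: 11.32
tool_pos: [0.4717, 0.1519, 0.145]
eef_rot: [0.058, 0.998, 0.002, -0.003]
contact_force: [-0.4, 0.8, -0.2]
opening: 0.911
t=11.32 cur [0.4717 0.1519 0.145 ] ang 173.36 F [-0.4  0.8 -0.2] op 0.9106 n 1
-5.5,-18.5,14.9,0.3,-0.4,1.4
```

View pics/w7.png

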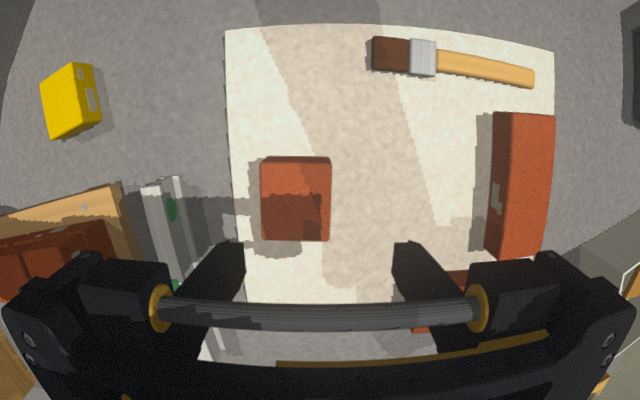

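The half bat, terracotta and 70 × 60 mm, is at (296,198). The yellow look-alike is at (72,100) and b1 at (522,185). The half bat fills this view, so I'll fit it here.

```bash
python3 - <<'E'
from g import *
s=dict(np.load("pics/w7.npz")); V=view(s,"wrist"); m=redmask(s["color"])
it=[]
for nm,rr,b,p in (("half",(250,145,345,255),HB,(.471,.132,1.45)),("half0",(250,145,345,255),HB,(.471,.132,1.55)),("b1",(470,100,560,262),BR,(.4846,.3615,1.52))):
    r,c=multifit([roi(m,*rr)],[V],[b],[p]); print(nm,np.round(r,4).tolist(),round(float(c),3)); it.append((b,r[0]))
s["intrinsics"]=V[0]
overlay(s,it[1:],(230,90,570,290),2.3,"pics/ov8.png")
E
```

```text
half [[0.4713, 0.1329, 1.4526]] 0.082
half0 [[0.4719, 0.1328, 1.4396]] 0.082
b1 [[0.4845, 0.3651, 1.5219]] 0.129
```

View pics/ov8.png

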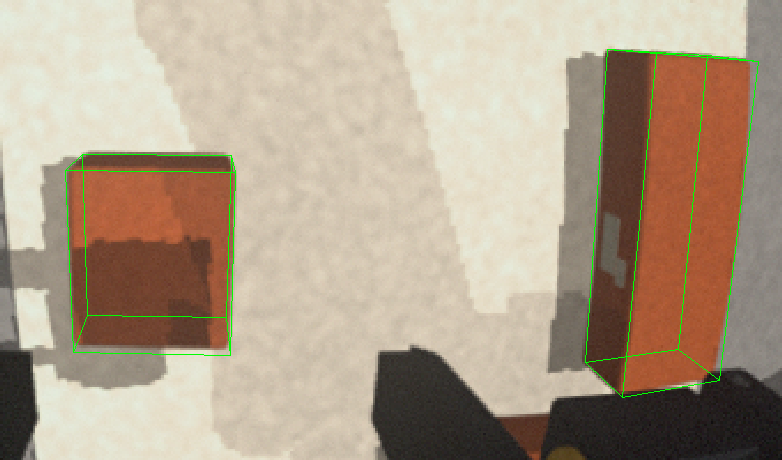

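```bash
python3 plan.py 0.4715 0.1325 0.07 172.8; python3 -m creep '[-1,-19,25,0.3,-0.3,0.5,0,0,25,0,0,0,0,0,12,0,0,0,0,0,0,0,0,0]'; python3 plan.py 0.4715 0.1325 0.05 172.8
```

```text
t=11.37 cur [0.4717 0.1493 0.1449] ang 173.09 F [1.  0.7 1.1] op 0.9074 n 2
-1.2,-8.4,37.4,0,-0.2,0.1
-1.1,-8.4,37.4,0,-0.2,0.1
clock: 11.7
tool_pos: [0.469, 0.1255, 0.0779]
eef_rot: [0.068, 0.998, -0.004, -0.003]
contact_force: [0.3, -0.6, 0.6]
opening: 0.906
t=11.70 cur [0.469  0.1255 0.0779] ang 172.15 F [ 0.3 -0.6  0.6] op 0.9057 n 1
-1.7,7.5,27.8,-0.5,-0.4,-0.6
```

```bash
python3 -m creep '[-2,8,20,-0.4,-0.3,-0.6,0,0,0,0,0,0]'; python3 plan.py 0.4715 0.1325 0.016 172.8
```

```text
clock: 11.87
tool_pos: [0.4715, 0.13, 0.0565]
eef_rot: [0.066, 0.998, -0.002, -0.002]
contact_force: [-0.1, 0.1, 0.2]
opening: 0.907
t=11.87 cur [0.4715 0.13   0.0565] ang 172.48 F [-0.1  0.1  0.2] op 0.9067 n 2
0.1,1.3,20.2,-0.1,-0.1,-0.2
0.2,1.3,20.2,-0.1,-0.1,-0.2
```

```bash
python3 -m creep '[0,3,20,-0.1,-0.1,-0.2,0,1,18,-0.1,-0.1,-0.2,0,0,0,0,0,0]'; python3 plan.py 0.4715 0.1325 0.015 172.8
```

```text
clock: 12.12
tool_pos: [0.4733, 0.1312, 0.0194]
eef_rot: [0.065, 0.998, -0.002, 0.001]
contact_force: [0.3, -0.7, -0.5]
opening: 0.91
t=12.12 cur [0.4733 0.1312 0.0194] ang 172.56 F [ 0.3 -0.7 -0.5] op 0.9099 n 1
2,1.1,4.4,-0.2,0.1,-0.2
```

```bash
python3 -m creep '[2,1,4,-0.2,0,0,0,0,0.5,0,0,0,0,0,0.5,0,0,0,0,0,0.5,0,0,0,0,0,0,0,0,0]' 50 40; python3 plan.py 0.4715 0.1325 0.015 172.8
```

```text
clock: 12.53
tool_pos: [0.4733, 0.1303, 0.018]
eef_rot: [0.067, 0.998, -0.0, 0.003]
contact_force: [0.0, -0.3, -3.4]
opening: 0.676
t=12.53 cur [0.4733 0.1303 0.018 ] ang 172.27 F [ 0.  -0.3 -3.4] op 0.6759 n 1
2.1,2,3,-0,0.3,-0.5
```

```bash
python3 -m creep '[0,0,-25,0,0,0,0,0,-35,0,0,0,0,0,-40,0,0,0,0,0,-40,0,0,0]'; python3 plan.py 0.5067 -0.346 0.18 92.6 40
```

```text
clock: 12.87
tool_pos: [0.4676, 0.1269, 0.1569]
eef_rot: [0.067, 0.998, -0.005, -0.006]
contact_force: [1.5, -0.6, -3.6]
opening: 0.678
t=12.87 cur [0.4676 0.1269 0.1569] ang 172.32 F [ 1.5 -0.6 -3.6] op 0.6779 n 12
-8.5,-38.6,-1.6,-0.1,-0,6.6
-12.9,-37.4,-1.6,-0.1,-0,6.6
-17.1,-35.6,-1.7,-0.1,-0,6.6
-21.1,-33.4,-1.7,-0.1,-0,6.6
-24.9,-30.8,-1.8,-0.1,-0,6.6
-28.3,-27.7,-1.8,-0.1,-0,6.6
-31.3,-24.2,-1.9,-0.1,-0,6.6
-33.9,-20.4,-1.9,-0.1,-0,6.6
-36,-16.4,-1.9,-0.1,-0,6.6
-37.6,-12.1,-1.9,-0.1,-0,6.6
-38.8,-7.7,-1.9,-0.1,-0,6.6
-39.4,-3.1,-1.9,-0.1,-0,6.6
```

```bash
python3 -m creep '[-9,-38,-3,0,0,6.6,-13,-37,-3,0,0,6.6,-17,-36,-3,0,0,6.6,-21,-33,-3,0,0,6.6,-25,-31,-3,0,0,6.6]'; python3 -m creep '[-28,-28,-2,0,0,6.6,-31,-24,-2,0,0,6.6,-34,-20,-2,0,0,6.6,-36,-16,-2,0,0,6.6]'; python3 plan.py 0.5067 -0.346 0.18 92.6 40
```

```text
clock: 13.28
tool_pos: [0.4884, -0.0615, 0.1841]
eef_rot: [0.349, 0.937, 0.005, 0.001]
contact_force: [0.7, -0.7, -3.2]
opening: 0.675
clock: 13.62
tool_pos: [0.4965, -0.2273, 0.1932]
eef_rot: [0.563, 0.826, 0.004, -0.001]
contact_force: [1.3, 1.1, -3.2]
opening: 0.681
t=13.62 cur [ 0.4965 -0.2273  0.1932] ang 111.40 F [ 1.3  1.1 -3.2] op 0.6806 n 3
-38.1,-11.3,4.1,0.1,-0.1,6.3
-39.1,-7.1,4.2,0.1,-0.1,6.3
-39.6,-2.8,4.3,0.1,-0.1,6.3
```

```bash
python3 -m creep '[-37,-11,4,0,0,6,-37,-7,4,0,0,6,-36,-3,4,0,0,6,0,0,0,0,0,0]'; python3 plan.py 0.5067 -0.346 0.15 92.6 40
```

```text
clock: 13.95
tool_pos: [0.4989, -0.3567, 0.1808]
eef_rot: [0.698, 0.716, 0.001, -0.001]
contact_force: [0.6, -1.6, -3.3]
opening: 0.678
t=13.95 cur [ 0.4989 -0.3567  0.1808] ang 91.41 F [ 0.6 -1.6 -3.3] op 0.6779 n 1
10.5,8.1,30.8,-0,-0.1,-1.2
```

```bash
python3 -m creep '[10,8,26,0,0,-1.2,0,0,22,0,0,0,0,0,0,0,0,0]'; python3 plan.py 0.5067 -0.346 0.11 92.6 40; python3 -c "
from h import *
for n in('wrist','scene'):
  s=snapshot(n);cv2.imwrite('pics/%s8.png'%n,s['color'][:,:,::-1]);np.savez('pics/%s8.npz'%n,**s)
";python3 plan.py 0.5067 -0.346 0.11 92.6 40
```

```text
clock: 14.2
tool_pos: [0.5037, -0.3514, 0.132]
eef_rot: [0.694, 0.72, -0.0, -0.001]
contact_force: [-2.1, -0.3, -3.9]
opening: 0.673
t=14.20 cur [ 0.5037 -0.3514  0.132 ] ang 92.12 F [-2.1 -0.3 -3.9] op 0.6734 n 1
5.3,3.3,22,-0.1,-0,-0.5
t=14.30 cur [ 0.5062 -0.3511  0.1352] ang 92.18 F [-0.7  0.3 -2.6] op 0.6783 n 1
5.1,0.7,25.2,0.2,0,-0.4
```

View pics/wrist8.png

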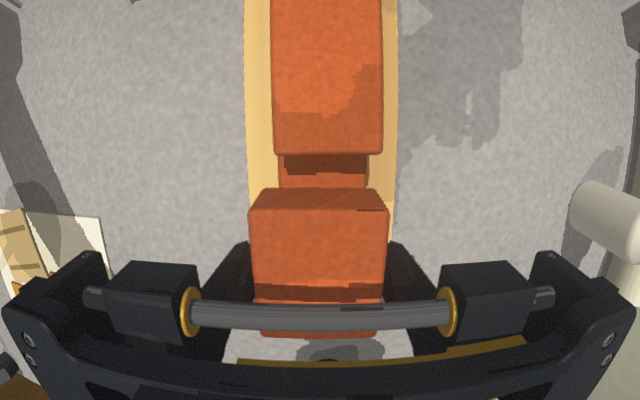

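```bash
python3 - <<'E'
from g import *
s=dict(np.load("pics/wrist8.npz")); f=frayf(s)
cv2.imwrite("pics/w8d.png",cv2.resize(s["color"][140:345,240:400,::-1],None,fx=2.9,fy=2.9,interpolation=cv2.INTER_NEAREST))
for uv,z in(((328,154),.114),((275,140),.114),((382,140),.114)): print(uv,loc(f(uv,z)))
for o in(.008,.010,.012):
  u=.1345-o
  print(o,"bot",loc(f((320,189),u)),"top",loc(f((320,209),u+.038)),"near top",loc(f((320,338),u+.038)),"sides",loc(f((250,230),u+.038)),loc(f((388,230),u+.038)))
E
```

```text
(328, 154) [  2.6 -74. ]
(275, 140) [-25.6 -66.1]
(382, 140) [ 31.7 -66.2]
0.008 bot [ -1.8 -90. ] top [ -1.9 -87.8] near top [  -2.3 -153.9] sides [-30.3 -96.7] [ 25.5 -97.1]
0.01 bot [ -1.8 -90.6] top [ -1.9 -88.5] near top [  -2.3 -155.8] sides [-30.8 -97.5] [ 26.  -97.9]
0.012 bot [ -1.8 -91.1] top [ -1.9 -89.2] near top [  -2.3 -157.6] sides [-31.3 -98.3] [ 26.5 -98.7]
```

View pics/w8d.png

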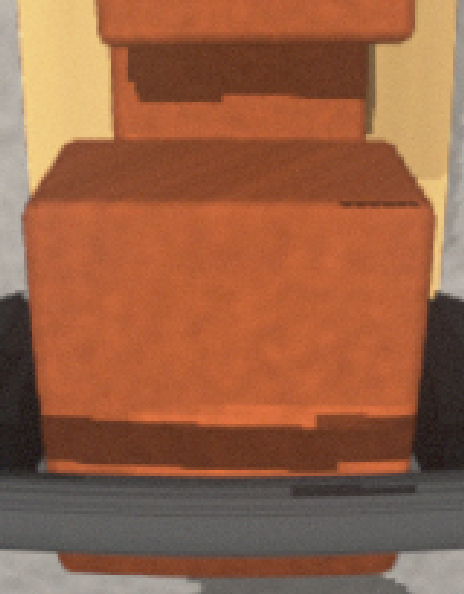

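The half bat's end is at about -89.5 and should be at -85. It is 2 mm off sideways, which matches the planned correction, so I apply it and lower.

```bash
python3 -m creep '[5,1,22,0,0,-0.4,0,0,0,0,0,0]'; python3 plan.py 0.507 -0.3465 0.10 92.6 40
```

```text
clock: 14.47
tool_pos: [0.5084, -0.3458, 0.116]
eef_rot: [0.691, 0.723, 0.002, 0.003]
contact_force: [-0.8, 1.1, -4.2]
opening: 0.677
t=14.47 cur [ 0.5084 -0.3458  0.116 ] ang 92.63 F [-0.8  1.1 -4.2] op 0.6773 n 1
-0.6,-1.6,16,0.4,0.1,0
```

```bash
python3 -m creep '[0,-2,16,0.4,0,0,0,0,0,0,0,0]'; python3 plan.py 0.507 -0.3465 0.095 92.6 40
```

```text
clock: 14.63
tool_pos: [0.5079, -0.3462, 0.1022]
eef_rot: [0.69, 0.723, -0.0, 0.002]
contact_force: [-1.6, 0.3, -4.2]
opening: 0.677
t=14.63 cur [ 0.5079 -0.3462  0.1022] ang 92.68 F [-1.6  0.3 -4.2] op 0.6765 n 1
-0.3,-1,7.2,0.2,0.2,0.1
```

```bash
python3 -m creep '[0,-1,8,0.2,0.2,0,0,0,1,0,0,0]'; python3 plan.py 0.507 -0.3465 0.09 92.6 40
```

```text
clock: 14.8
tool_pos: [0.5079, -0.3468, 0.0943]
eef_rot: [0.69, 0.723, -0.0, 0.001]
contact_force: [-0.8, -0.7, -5.0]
opening: 0.677
t=14.80 cur [ 0.5079 -0.3468  0.0943] ang 92.68 F [-0.8 -0.7 -5. ] op 0.6766 n 1
0.4,-0.9,4.3,0.1,0.1,0.1
```

```bash
python3 -m creep '[0,-1,4,0,0,0,0,0,1,0,0,0]'; python3 -m creep '[0,0,2.5,0,0,0]';python3 plan.py 0.507 -0.3465 0.09 92.6 40
```

```text
clock: 14.97
tool_pos: [0.5074, -0.3474, 0.0897]
eef_rot: [0.691, 0.723, 0.0, 0.002]
contact_force: [-1.5, -0.4, -2.9]
opening: 0.678
clock: 15.05
tool_pos: [0.5078, -0.3477, 0.0874]
eef_rot: [0.691, 0.723, 0.0, 0.002]
contact_force: [-0.3, -0.4, -2.5]
opening: 0.677
t=15.05 cur [ 0.5078 -0.3477  0.0874] ang 92.64 F [-0.3 -0.4 -2.5] op 0.6769 n 1
1.2,-0.8,-2.6,0.2,0.2,0
```

```bash
python3 -m creep '[1,-1,2,0,0,0]'; python3 -m creep '[0,0,1.5,0,0,0]';python3 plan.py 0.507 -0.3465 0.086 92.6 40
```

```text
clock: 15.13
tool_pos: [0.5068, -0.347, 0.0854]
eef_rot: [0.691, 0.723, 0.0, 0.002]
contact_force: [-0.3, 0.1, -3.7]
opening: 0.679
clock: 15.22
tool_pos: [0.5069, -0.3471, 0.0852]
eef_rot: [0.691, 0.723, 0.0, 0.003]
contact_force: [-4.7, 2.9, 20.8]
opening: 0.677
t=15.22 cur [ 0.5069 -0.3471  0.0852] ang 92.60 F [-4.7  2.9 20.8] op 0.6773 n 1
0.6,0.2,-0.8,0.2,0.2,0
```

Contact, with the pose within 1 mm. I release and back off.

```bash
python3 -m creep '[0,0,0,0,0,0,0,0,0,0,0,0,0,0,0,0,0,0]' 80 30; python3 -m creep '[0,0,-20,0,0,0,0,0,-38,0,0,0,-10,0,-38,0,0,0,-10,0,-20,0,0,0,0,0,0,0,0,0]'; python3 -c "
from h import *
for n in('wrist','scene'):
  s=snapshot(n);cv2.imwrite('pics/%s9.png'%n,s['color'][:,:,::-1]);np.savez('pics/%s9.npz'%n,**s)
"; python3 plan.py 0.484 0.355 0.18 177 42
```

```text
clock: 15.47
tool_pos: [0.5083, -0.3474, 0.0872]
eef_rot: [0.691, 0.723, 0.001, 0.005]
contact_force: [-0.8, -0.2, 0.3]
opening: 0.884
clock: 15.88
tool_pos: [0.5087, -0.3657, 0.2067]
eef_rot: [0.69, 0.724, 0.001, 0.003]
contact_force: [1.0, -1.2, -0.4]
opening: 0.91
t=15.98 cur [ 0.5071 -0.3631  0.2031] ang 92.90 F [-1.4 -0.2 -0.3] op 0.9080 n 18
39.9,0.7,1.3,0,-0,-4.7
39.7,4,1.3,0,-0,-4.7
39.3,7.2,1.3,0,-0,-4.7
38.5,10.4,1.3,0,-0,-4.7
37.6,13.5,1.3,0,-0,-4.7
36.3,16.5,1.3,0,-0,-4.7
34.9,19.4,1.3,0,-0,-4.7
33.2,22.2,1.3,0,-0,-4.7
31.3,24.8,1.3,0,-0,-4.7
29.1,27.3,1.3,0,-0,-4.7
26.8,29.6,1.3,0,-0,-4.7
24.3,31.6,1.3,0,-0,-4.7
21.7,33.5,1.3,0,-0,-4.7
18.9,35.2,1.3,0,-0,-4.7
15.9,36.6,1.3,0,-0,-4.7
12.9,37.8,1.3,0,-0,-4.7
9.8,38.7,1.3,0,-0,-4.7
6.6,39.4,1.3,0,-0,-4.7
```

View pics/wrist9.png

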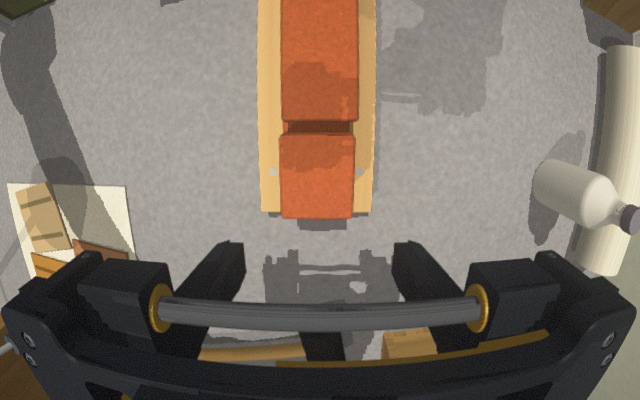

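```bash
python3 - <<'E'
from g import *
s=dict(np.load("pics/wrist9.npz")); f=frayf(s)
cv2.imwrite("pics/w9d.png",cv2.resize(s["color"][90:235,250:390,::-1],None,fx=4,fy=4,interpolation=cv2.INTER_NEAREST))
for uv in((320,135),(318,218),(279.5,180),(354.5,180),(320,121),(281,90),(358.5,90)): print(uv,loc(f(uv,.114)))
print("panel edges",[ (uv,loc(f(uv,.038))) for uv in((261,212),(374,212),(260,100),(376,100))])
E
```

```text
(320, 135) [  3.  -85.3]
(318, 218) [   1.7 -153.1]
(279.5, 180) [ -29. -121.]
(354.5, 180) [  30.7 -120.8]
(320, 121) [  3.  -74.4]
(281, 90) [-26.7 -50.2]
(358.5, 90) [ 32.1 -49.9]
panel edges [((261, 212), array([ -59.9, -175.1])), ((374, 212), array([  63.3, -174.9])), ((260, 100), array([-56.8, -55.7])), ((376, 100), array([ 60.3, -55.3]))]
```

View pics/w9d.png

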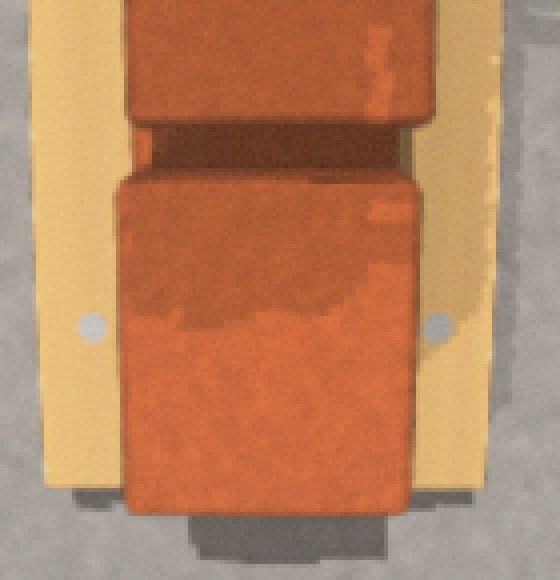

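Taking out the +1.7 mm bias seen on the plywood edges, the half bat is at about (-0.8, -119.5) and the middle brick at about (+1, 0). Both are good. On to b1.

```bash
python3 -m creep '[40,1,1,0,0,-4.8,40,4,1,0,0,-4.8,39,8,1,0,0,-4.8,39,11,1,0,0,-4.8,38,14,1,0,0,-4.8]'; python3 -m creep '[36,17,1,0,0,-4.8,35,20,1,0,0,-4.8,33,23,1,0,0,-4.8,31,26,1,0,0,-4.8,29,28,1,0,0,-4.8]'; python3 plan.py 0.484 0.355 0.17 177 42
```

```text
clock: 16.4
tool_pos: [0.4951, -0.1657, 0.1889]
eef_rot: [0.524, 0.852, -0.003, -0.004]
contact_force: [0.1, 0.1, 0.4]
opening: 0.905
clock: 16.82
tool_pos: [0.4777, 0.0412, 0.1766]
eef_rot: [0.324, 0.946, -0.003, -0.013]
contact_force: [1.0, 0.4, 0.3]
opening: 0.907
t=16.82 cur [0.4777 0.0412 0.1766] ang 142.23 F [1.  0.4 0.3] op 0.9068 n 8
23.4,31.5,0.9,-0.1,-0.2,-4.3
20.9,33.2,0.8,-0.1,-0.2,-4.3
18.4,34.7,0.8,-0.1,-0.2,-4.3
15.7,36,0.8,-0.1,-0.2,-4.3
12.9,37.1,0.8,-0.1,-0.2,-4.3
10.1,37.9,0.8,-0.1,-0.2,-4.3
7.2,38.6,0.8,-0.1,-0.2,-4.3
4.2,39,0.8,-0.1,-0.2,-4.3
```

```bash
python3 -m creep '[23,32,0,-0.1,-0.2,-4.4,21,34,0,-0.1,-0.2,-4.4,18,36,0,-0.1,-0.2,-4.4,16,37,0,-0.1,-0.2,-4.4,13,38,0,-0.1,-0.2,-4.4]'; python3 -m creep '[10,39,2,0,0,-4.4,7,39,2,0,0,-4.4,0,0,0,0,0,0]'; python3 plan.py 0.484 0.355 0.15 177 42
```

```text
clock: 17.23
tool_pos: [0.4707, 0.2486, 0.1681]
eef_rot: [0.124, 0.992, -0.003, -0.013]
contact_force: [1.0, -0.5, 0.0]
opening: 0.908
clock: 17.48
tool_pos: [0.4617, 0.3413, 0.1594]
eef_rot: [0.035, 0.999, 0.0, -0.018]
contact_force: [0.6, 1.4, 1.5]
opening: 0.911
t=17.48 cur [0.4617 0.3413 0.1594] ang 175.97 F [0.6 1.4 1.5] op 0.9105 n 1
-21.6,15.2,8.6,0,-2,-1
```

```bash
python3 -m creep '[-21,15,9,0,-2,-1,0,0,0,0,0,0]'; python3 plan.py 0.484 0.362 0.11 177 42; python3 wr.py pics/w10.png
```

```text
clock: 17.65
tool_pos: [0.4791, 0.3582, 0.1456]
eef_rot: [0.022, 1.0, -0.001, -0.003]
contact_force: [0.4, 0.0, -0.3]
opening: 0.908
t=17.65 cur [0.4791 0.3582 0.1456] ang 177.49 F [ 0.4  0.  -0.3] op 0.9079 n 1
-4.9,4.1,35.6,-0.1,-0.3,0.5
```

View pics/w10.png

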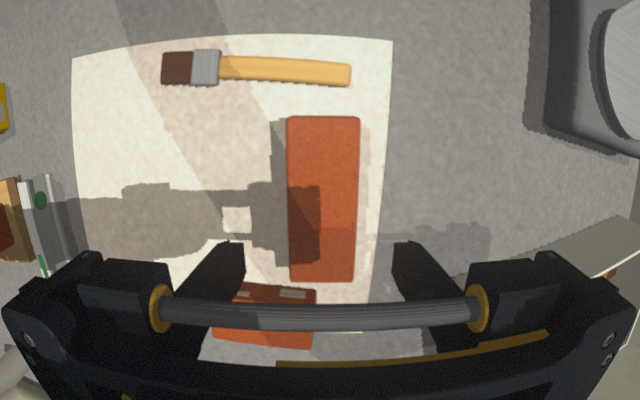

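```bash
python3 - <<'E'
from g import *
s=dict(np.load("pics/w10.npz")); V=view(s,"wrist"); m=redmask(s["color"])
r,c=multifit([roi(m,262,90,375,292)],[V],[BR],[(.4846,.3615,1.52)]); print(np.round(r,4).tolist(),round(float(c),3))
s["intrinsics"]=V[0]; overlay(s,[(BR,r[0])],(220,60,420,300),2.4,"pics/ov9.png")
E
```

```text
[[0.4845, 0.361, 1.5242]] 0.066
```

View pics/ov9.png

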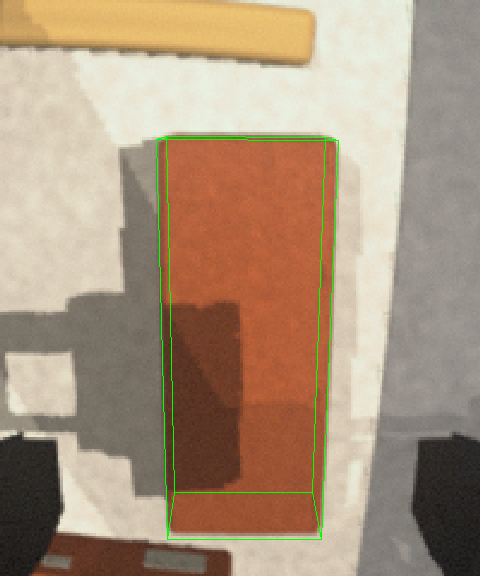

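```bash
python3 plan.py 0.4845 0.3612 0.06 177.3 42;  python3 -m creep '[-5,3,38,0,-0.3,0.2,0,2,35,0,0,0,0,0,0,0,0,0]';  python3 plan.py 0.4845 0.3612 0.04 177.3 42
```

```text
t=17.70 cur [0.4775 0.356  0.1457] ang 177.45 F [-0.8 -0.1 -0.3] op 0.9064 n 3
-2.5,2,28.5,-0.1,-0.2,0
-2.4,1.9,28.5,-0.1,-0.2,0
-2.3,1.9,28.5,-0.1,-0.2,0
clock: 17.95
tool_pos: [0.4798, 0.3589, 0.0694]
eef_rot: [0.024, 1.0, -0.003, -0.003]
contact_force: [0.2, -1.1, 0.6]
opening: 0.909
t=17.95 cur [0.4798 0.3589 0.0694] ang 177.23 F [ 0.2 -1.1  0.6] op 0.9087 n 1
-4.8,2.7,29.4,-0.4,-0.4,-0.1
```

```bash
python3 -m creep '[-5,3,26,-0.3,-0.3,0,0,0,0,0,0,0]';  python3 plan.py 0.4845 0.3612 0.015 177.3 42
```

```text
clock: 18.12
tool_pos: [0.4827, 0.3587, 0.0419]
eef_rot: [0.024, 1.0, -0.003, -0.003]
contact_force: [0.6, -1.4, -0.6]
opening: 0.91
t=18.12 cur [0.4827 0.3587 0.0419] ang 177.20 F [ 0.6 -1.4 -0.6] op 0.9104 n 1
-1.9,2.7,26.9,-0.3,-0.3,-0.1
```

```bash
python3 -m creep '[-2,3,24,-0.3,-0.3,0,0,0,0,0,0,0]';  python3 plan.py 0.4845 0.3612 0.015 177.3 42
```

```text
clock: 18.28
tool_pos: [0.4842, 0.3603, 0.0198]
eef_rot: [0.025, 1.0, -0.001, -0.001]
contact_force: [-0.2, -1.3, -1.0]
opening: 0.91
t=18.28 cur [0.4842 0.3603 0.0198] ang 177.12 F [-0.2 -1.3 -1. ] op 0.9100 n 1
-0.3,0.9,4.8,-0.1,-0.1,-0.2
```

```bash
python3 -m creep '[0,1,4,0,0,0,0,0,0.5,0,0,0,0,0,0.5,0,0,0,0,0,0.5,0,0,0,0,0,0,0,0,0]' 50 40; python3 plan.py 0.4845 0.3612 0.015 177.3 42;  python3 -m creep '[0,0,-25,0,0,0,0,0,-38,0,0,0,0,0,-41,0,0,0,0,0,-41,0,0,0,0,0,-41,0,0,0]'; python3 plan.py 0.4976 -0.145 0.22 92.6 41
```

```text
clock: 18.7
tool_pos: [0.4852, 0.3611, 0.0212]
eef_rot: [0.026, 1.0, 0.001, 0.0]
contact_force: [0.0, 0.1, -6.6]
opening: 0.677
t=18.70 cur [0.4852 0.3611 0.0212] ang 177.01 F [ 0.   0.1 -6.6] op 0.6774 n 1
0.7,0,6.1,0.1,0,-0.3
clock: 19.12
tool_pos: [0.4798, 0.3522, 0.2019]
eef_rot: [0.025, 1.0, -0.011, -0.009]
contact_force: [0.9, -0.2, -7.4]
opening: 0.678
t=19.12 cur [0.4798 0.3522 0.2019] ang 177.13 F [ 0.9 -0.2 -7.4] op 0.6778 n 13
-3.3,-38.2,-0.6,-0.1,0,6.5
-7.6,-37.5,-0.7,-0.1,0,6.5
-11.8,-36.4,-0.8,-0.1,0,6.5
-15.8,-34.9,-0.9,-0.1,0,6.5
-19.7,-32.9,-0.9,-0.1,0,6.5
-23.2,-30.4,-1,-0.1,0,6.5
-26.5,-27.6,-1.1,-0.1,0,6.5
-29.5,-24.4,-1.2,-0.1,0,6.5
-32.1,-20.9,-1.2,-0.1,0,6.5
-34.2,-17.1,-1.3,-0.1,0,6.5
-35.9,-13.1,-1.3,-0.1,0,6.5
-37.2,-9,-1.4,-0.1,0,6.5
-38,-4.7,-1.4,-0.1,0,6.5
```

```bash
python3 -m creep '[-3,-38,-1,0,0,6.5,-8,-38,-1,0,0,6.5,-12,-36,-1,0,0,6.5,-16,-35,-1,0,0,6.5,-20,-33,-1,0,0,6.5]'; python3 -m creep '[-23,-31,-1,0,0,6.5,-26,-28,-1,0,0,6.5,-29,-24,-1,0,0,6.5,-32,-21,-1,0,0,6.5,-34,-17,-1,0,0,6.5]'; python3 plan.py 0.4976 -0.145 0.20 92.6 41
```

```text
clock: 19.53
tool_pos: [0.4853, 0.1718, 0.22]
eef_rot: [0.306, 0.952, 0.002, -0.004]
contact_force: [1.9, -0.0, -6.8]
opening: 0.681
clock: 19.95
tool_pos: [0.4819, -0.0297, 0.2245]
eef_rot: [0.571, 0.821, -0.002, -0.006]
contact_force: [1.1, -0.7, -6.8]
opening: 0.674
t=19.95 cur [ 0.4819 -0.0297  0.2245] ang 110.30 F [ 1.1 -0.7 -6.8] op 0.6737 n 3
-37.9,-8.3,8,-0.2,-0.1,5.9
-38.6,-4.4,8,-0.2,-0.1,5.9
-38.8,-0.5,8.1,-0.2,-0.1,5.9
```

```bash
python3 -m creep '[-36,-8,8,-0.2,-0.1,5.5,-36,-4,8,-0.2,-0.1,5.5,-34,0,8,-0.2,-0.1,5.5,0,0,0,0,0,0]'; python3 plan.py 0.4976 -0.145 0.17 92.6 41
```

```text
clock: 20.28
tool_pos: [0.4916, -0.1519, 0.1996]
eef_rot: [0.695, 0.719, -0.005, 0.001]
contact_force: [-0.9, -1.2, -7.5]
opening: 0.677
t=20.28 cur [ 0.4916 -0.1519  0.1996] ang 91.99 F [-0.9 -1.2 -7.5] op 0.6774 n 1
6.9,6.4,29.5,-0.3,0.5,-0.6
```

```bash
python3 -m creep '[7,6,28,-0.3,0.5,-0.6,0,0,15,0,0,0,0,0,0,0,0,0]'; python3 plan.py 0.4976 -0.145 0.14 92.6 41;python3 -c "
from h import *
for n in('wrist','scene','top'):
  s=snapshot(n);cv2.imwrite('pics/%s11.png'%n,s['color'][:,:,::-1]);np.savez('pics/%s11.npz'%n,**s)
a=cv2.imread('pics/scene11.png')[150:270,140:320];cv2.imwrite('pics/sc11c.png',cv2.resize(a,None,fx=4,fy=4,interpolation=2))
"; python3 plan.py 0.4976 -0.145 0.14 92.6 41
```

```text
clock: 20.53
tool_pos: [0.4956, -0.1489, 0.1553]
eef_rot: [0.694, 0.72, -0.001, -0.0]
contact_force: [-1.6, 0.3, -6.7]
opening: 0.68
t=20.53 cur [ 0.4956 -0.1489  0.1553] ang 92.16 F [-1.6  0.3 -6.7] op 0.6795 n 1
3.8,2.2,15.3,-0.1,0,-0.4
t=20.68 cur [ 0.4977 -0.1481  0.158 ] ang 92.23 F [-0.4  0.5 -6.3] op 0.6781 n 1
3.1,-0.1,18,0.2,0.1,-0.4
```

View pics/wrist11.png

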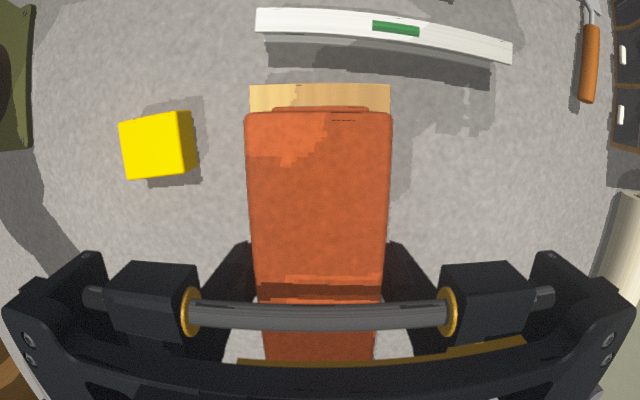

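View pics/sc11c.png

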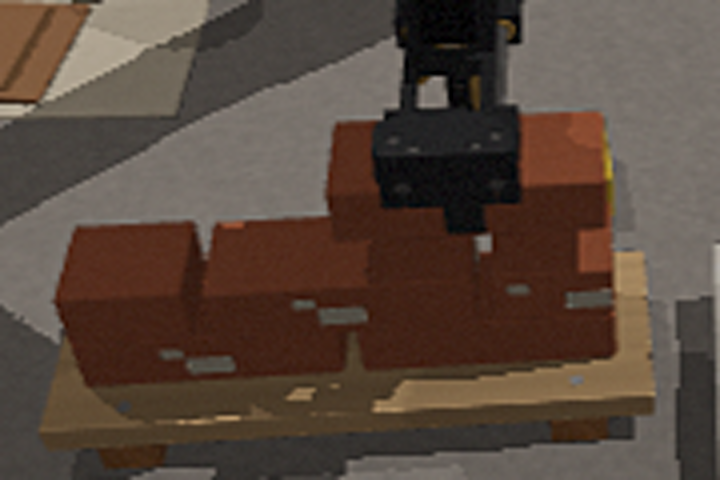

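```bash
python3 - <<'E'
from g import *
s=dict(np.load("pics/wrist11.npz")); f=frayf(s)
cv2.imwrite("pics/w11d.png",cv2.resize(s["color"][75:135,235:400,::-1],None,fx=4.7,fy=4.7,interpolation=cv2.INTER_NEAREST))
for r in (110,112,114): print(r,[loc(f((320,r),.1557-o+.038)) for o in(.010,.013)])
print("sides",loc(f((245,118),.182)),loc(f((392,118),.182)))
print("bat",loc(f((320,107.5),.114)),loc(f((275,109),.114)),loc(f((367,109),.114)),"panel",loc(f((250,85),.038)),loc(f((390,85),.038)))
E
```

```text
110 [array([ -0.6, 152.7]), array([ -0.6, 152.7])]
112 [array([ -0.6, 151.9]), array([ -0.6, 151.9])]
114 [array([ -0.6, 151.2]), array([ -0.6, 151.1])]
sides [-29.7 150.4] [ 27.4 150. ]
bat [ -0.3 153.5] [-27.3 153.2] [ 28.  152.9] panel [-59.1 174.6] [ 59.5 174. ]
```

View pics/w11d.png

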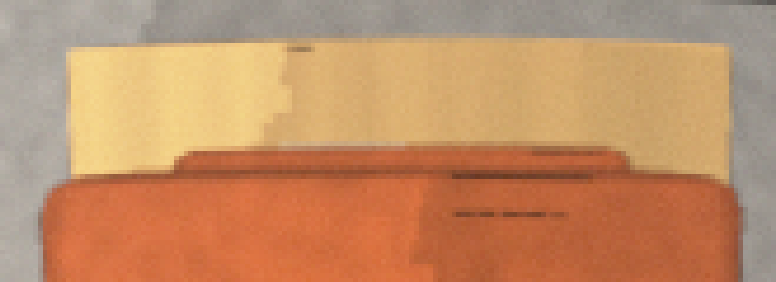

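The brick's end is at about 152.5 and should be at 155. That fits a brick offset of about +0.8 mm, so I aim the TCP at (0.4976, -0.1455).

```bash
python3 -m creep '[3,0,16,0.2,0.1,-0.4,0,0,0,0,0,0]'; python3 plan.py 0.4976 -0.1455 0.135 92.6 41
```

```text
clock: 20.85
tool_pos: [0.4992, -0.1442, 0.1442]
eef_rot: [0.69, 0.724, 0.002, 0.001]
contact_force: [-0.8, -0.3, -6.3]
opening: 0.679
t=20.85 cur [ 0.4992 -0.1442  0.1442] ang 92.73 F [-0.8 -0.3 -6.3] op 0.6789 n 1
-1.2,-1.7,9.2,0.2,-0,0.1
```

```bash
python3 -m creep '[-1,-2,9,0.2,0,0,0,0,0.5,0,0,0]'; python3 plan.py 0.4976 -0.1455 0.130 92.6 41
```

```text
clock: 21.02
tool_pos: [0.4986, -0.1448, 0.1364]
eef_rot: [0.69, 0.724, 0.001, 0.002]
contact_force: [-0.6, -0.2, -6.6]
opening: 0.679
t=21.02 cur [ 0.4986 -0.1448  0.1364] ang 92.80 F [-0.6 -0.2 -6.6] op 0.6795 n 1
-0.6,-1,6.3,0.2,0,0.2
```

```bash
python3 -m creep '[-1,-1,5,0.2,0,0.2,0,0,1,0,0,0]'; python3 -m creep '[0,-1,2,0,0,0]'; python3 plan.py 0.4976 -0.1455 0.126 92.6 41
```

```text
clock: 21.18
tool_pos: [0.4984, -0.146, 0.1312]
eef_rot: [0.691, 0.723, 0.0, 0.001]
contact_force: [0.1, -0.1, -7.2]
opening: 0.679
clock: 21.27
tool_pos: [0.4981, -0.1461, 0.1296]
eef_rot: [0.691, 0.723, 0.001, 0.002]
contact_force: [0.0, 0.1, -6.9]
opening: 0.682
t=21.27 cur [ 0.4981 -0.1461  0.1296] ang 92.59 F [ 0.   0.1 -6.9] op 0.6821 n 1
0.6,-0.5,3.6,0.2,0.1,-0
```

```bash
python3 -m creep '[0.5,-0.5,2,0.1,0,0]'; python3 -m creep '[0,0,2,0,0,0]'; python3 plan.py 0.4976 -0.1455 0.126 92.6 41
```

```text
clock: 21.35
tool_pos: [0.4973, -0.1459, 0.1276]
eef_rot: [0.691, 0.723, 0.0, 0.001]
contact_force: [-1.4, 0.2, -5.8]
opening: 0.676
clock: 21.43
tool_pos: [0.4975, -0.1458, 0.1262]
eef_rot: [0.691, 0.723, 0.0, 0.002]
contact_force: [-7.3, 2.2, 29.3]
opening: 0.674
t=21.43 cur [ 0.4975 -0.1458  0.1262] ang 92.56 F [-7.3  2.2 29.3] op 0.6741 n 1
0.3,0.1,0.2,0.1,0.1,-0
```

In contact, 0.3 mm from target. I release, retreat upward and check.

```bash
python3 -m creep '[0,0,0,0,0,0,0,0,0,0,0,0,0,0,0,0,0,0]' 80 30; python3 -m creep '[0,0,-20,0,0,0,0,0,-38,0,0,0,-10,0,-38,0,0,0,-30,0,-20,0,0,0,-30,0,0,0,0,0]'; python3 -m creep '[0,0,0,0,0,0]';python3 -c "
from h import *
for n in('wrist','scene'):
  s=snapshot(n);cv2.imwrite('pics/%s12.png'%n,s['color'][:,:,::-1]);np.savez('pics/%s12.npz'%n,**s)
"; python3 plan.py 0.4976 -0.1455 0.126 92.6 41|head -1
```

```text
clock: 21.68
tool_pos: [0.5, -0.1456, 0.1284]
eef_rot: [0.691, 0.723, 0.002, 0.004]
contact_force: [0.7, 0.1, -0.1]
opening: 0.884
clock: 22.1
tool_pos: [0.5052, -0.2082, 0.251]
eef_rot: [0.685, 0.728, 0.004, 0.003]
contact_force: [1.3, 0.2, -0.5]
opening: 0.905
clock: 22.18
tool_pos: [0.5056, -0.2151, 0.2524]
eef_rot: [0.688, 0.725, 0.004, 0.006]
contact_force: [-0.5, -0.6, -0.2]
opening: 0.909
t=22.28 cur [ 0.5057 -0.2094  0.2519] ang 93.33 F [ 0.3  0.2 -0.7] op 0.9095 n 4
```

View pics/wrist12.png

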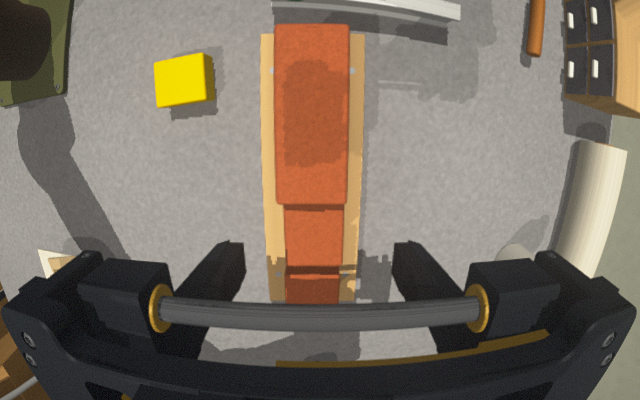

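View pics/scene12.png

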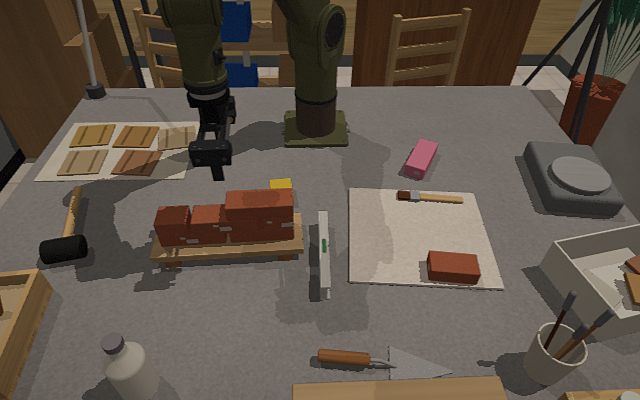

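```bash
python3 - <<'E'
from g import *
s=dict(np.load("pics/wrist12.npz")); f=frayf(s)
for n,uv,z in(("b1 sides",(274,120),.152),("",(349,120),.152),("b1 ends",(312,24.5),.152),("",(312,205),.152),("panel",(261,120),.038),("",(363,120),.038),("mid",(285,240),.114),("",(343,240),.114)): print(n,uv,loc(f(uv,z)))
cv2.imwrite("pics/w12d.png",cv2.resize(s["color"][10:300,250:380,::-1],None,fx=2,fy=2,interpolation=cv2.INTER_NEAREST))
C=dict(np.load("pics/scene12.npz"))
def at(lx,ly):
    c,s_=np.cos(W[2]),np.sin(W[2]); return (W[0]+c*lx-s_*ly,W[1]+s_*lx+c*ly,W[2])
Wc=(.5011,-.2228,.0445)
W0=W
import g
W=Wc
it=[([box(.06,.15,.114,.152)],at(0,.08)),([box(.06,.15,.076,.114)],at(0,0)),([box(.06,.07,.076,.114)],at(0,-.12)),(WALL,Wc)]
overlay(C,it,(145,175,310,270),4.8,"pics/ov12.png")
E
```

```text
b1 sides (274, 120) [-28.9  76.7]
 (349, 120) [30.4 76.9]
b1 ends (312, 24.5) [  0.5 153.9]
 (312, 205) [1.4 6.1]
panel (261, 120) [-58.8  71.9]
 (363, 120) [59.6 72.3]
mid (285, 240) [-26.1 -43.9]
 (343, 240) [ 32.6 -43.7]
```

View pics/ov12.png

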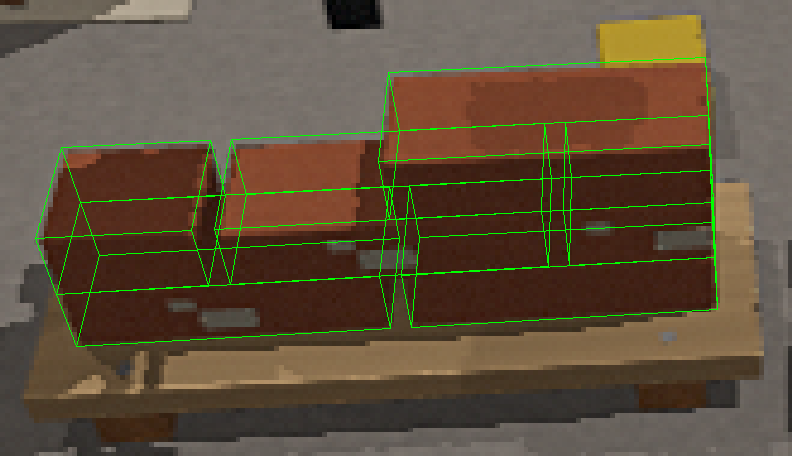

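View pics/w12d.png

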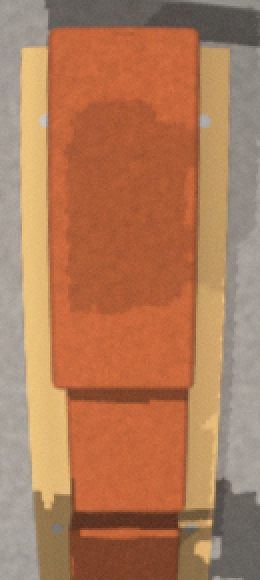

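```bash
python3 -c "
from plant import *
s=get_state();print(s['clock'],s['contact_force'],abs(s['qd']).max());print(finish_job())"
```

```text
22.2833 [ 0.27738915  0.21439073 -0.65352455] 0.04357993421296549
the job is handed in; nothing more can be done
None
```

All three pieces are in place on the wall and the job is handed in at 22.3 s of the 67 s allowed. I placed a whole brick over the bottom joint, then the half bat at the -y end. The other whole brick went on the third course above the fixed half bat. I lowered each one in small steps until the force showed it was standing, and only then released it.

Last camera checks, in the wall's frame and good to about 1–2 mm:

| Piece | Along the wall (target) | Across the wall |
|---|---|---|
| Middle brick | about 0 to -1 mm (0) | about +1 to +3 mm, turned about 0.01–0.02 rad |
| Half bat | about -119.5 mm (-120) | -0.8 to +0.9 mm |
| Third-course brick | about +80 mm (+80) | about +0.7 mm |

- **Joints:** the open joints measured about 11 mm.
- **Disagreements:** the middle brick is the least exact. My pictures disagreed by about 2 mm on how far it sits sideways, but all readings were inside the 6 mm limit. The side camera placed the wall about 2 mm further along y than the wrist camera did.
- **Contact force:** the first brick's touch-down peaked at about 48 N at the wrist, against the 120 N limit.
- **Things to leave alone:** by eye in the last pictures, the three-quarter bat, brush and spirit level had not moved; I did not measure them. The gripper was clear of the wall.

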